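Run the key lock of a dial-gauge tester through its reset

TASK

Take the key out of its wooden stand, push it fully home in the lock that slides on rails on top of the gauge tester, turn it clockwise (seen from above) until it meets its stop, then turn it back the other way until it meets the home stop again, and draw it out. Put the key back upright in its stand, fully down, and let go. Feel for the keyhole and the stops gently, never forcing the key, and leave the other things on the bench where they are.

Things in the scene. Friction and masses are not known exactly. Their poses are not given: they have to be found in the camera images.
- key: Key, 63 mm tall, upright, about 70 g, the same either way round (half turn about z). Origin: centre of the underside of its steel collar (36 mm diameter, 4 mm thick, above the origin); z up along the key, x along the width of bow and blade. At the start its x is within 0.08 rad of the stand's. In the lock, pushing over about 25 N, striking faster than 25 mm/s or over 0.35 N m damages it.
- key_grip (a point): Middle of the key's flat black plastic bow, 25 mm above the key's origin. The bow is 36 mm wide (key x), 12 mm thick (key y) and reaches from 4 to 44 mm above the key's origin: grasp it across its thickness, the fingers closing along key y.
- key_tip (a point): Lower end of the key's steel blade, 18.5 mm below the key's origin. Under the collar a round neck, 7.5 mm in diameter, 8.5 mm long; then the blade, 20 mm wide (key x), 7 mm thick (key y), 10 mm tall, its lowest 3.5 mm rounded like a bullet nose.
- stand: Fixed wooden key stand, block 70 x 60 mm, 34 mm tall, with a rectangular pocket in its top, 28 mm (x) by 16 mm (y), 26 mm deep. Origin: centre of its underside on the bench, z up. The key stands with its blade in the pocket and its collar on the block's top (key origin 34 mm above this origin).
- tester: Fixed grey gauge tester, 170 mm (x) by 150 mm (y), 60 mm tall. On its top a round dial, 62 mm, 8 mm proud, at (0, +40 mm), and the lock, about (0, -35 mm): a 70 x 46 x 6 mm aluminium flange between two low rails along x, with a keyhole slot at its centre, 22 mm long (along tester x) by 9 mm wide (along y). Origin: centre of its underside, z up.
- lock_seat (a point): On the rails' mid-line, at the lock's top face, (-20, -35, 66 mm) of tester. The flange is left anywhere on its rails; the keyhole's centre lies 8 to 32 mm from here towards tester +x, up to 1.5 off in y, NOT measured: find it by feel or sight. 4 N slides it in x, 2 N in y, so the nose centres it by 2 mm. Fully in, the collar is on the face (key origin at this height); 2 mm higher it cannot turn.
- lock (a joint): Rotor under the keyhole, rad: 0 at home stop, clockwise from above to the far stop at 1.3; friction 0.06 N m. The black mark on its brass ring points to tester +x at home. The blade has 0.1 rad of play each way in it, so turn the key that much past it, at home past the slot's direction too, until a stop is felt as a clear rise in moment. The key comes out only within 0.1 rad of the slot's line.
- gauge: Bystander: loose dial gauge, 60 mm in diameter, 22 mm thick, lying on the bench, with a 44 mm stem. Origin: centre of its underside. Leave it alone.
- collet: Bystander: brass collet adapter, 38 mm in diameter, 42 mm tall. Origin: centre of its underside. Leave it alone.
- ring_gauge: Bystander: steel ring, 52 mm in diameter, 18 mm tall. Origin: centre of its underside. Leave it alone.
Mind the look-alikes: they are no part of the job. What is shaped like the key but purple is not meant.

How it is judged:
By the outcome, as a careful person would: the job done as asked, in the order asked, and still so for the second after the job is handed in, with the robot touching nothing.
It also fails if it takes over 72 s, if anything falls off the work surface, if the arm or the gripper's body presses on something with over 40 N, if the wrist force passes 120 N, or if a joint passes its speed limit or range.

ROBOT

A 6-joint arm with a two-finger parallel gripper is mounted at the origin on the work surface. World frame = base frame: x ahead of the robot, y to its left, z up, the work surface at z = 0. Lengths are in mm, angles in rad, forces in N, time in s.
With the tool pointing down it reaches from about 325 to 850 mm from the base axis. Payload 4.4 kg.
Tool frame: the origin (TCP) lies at the very end of the fingers, on their centre line; the grasp point (between the pads) lies 19 mm behind it (manip.grip_depth is the distance from the TCP to the grasp point, in mm); y points along the fingers, x is the direction in which the jaws open and shut, and the axes are right-handed (so a half turn about y gives the same grasp; the last joint's range is limited). The gripper opens to 94 mm and grips with 3 to 60 N. Pads are 16 mm wide; open, the fingers measure 119 mm over their backs; the gripper's body (75 mm by 177 mm) begins 78 mm behind the grasp point.
Start: joints at [1.137, 0.207, 1.542, -0, 1.393, -0.15], TCP at [161.013, 551.998, 205.447] pointing down, gripper open.
Joint ranges: [-2.73, 2.73], [-0.86, 2.22], [0.23, 2.46], [-1.11, 4.25], [0.08, 2.63], [-2.82, 2.82]. Speed limits (rad/s): [2.79, 2.79, 3.14, 3.14, 3.14, 3.14].

INTERFACE

Orientations are given as a unit quaternion [x, y, z, w].
In Python, from plant import get_obs, viewer, job_done, manip gives the robot as it stands. The module is installed in compiled form; this text tells all that it offers.
- The arm moves only by the tool jog_arm, never from a script. Its argument "series" is a list of rows, each an object of numbers: "tx", "ty", "tz": the shift along the tool's x, y, z in cm; "yaw": the turn about the tool's y in degrees; "gripper": the finger opening in cm, from 0 to 9.4. In form: [{"tx": .., "ty": .., "tz": .., "yaw": .., "gripper": ..}, ...]. A call has 1 to 10 rows; each row shifts and turns the commanded pose from where the row before left it, along the tool's axes as they then stand; what a row does not reach is not made up. A row lasts 1/10 s, in which the tool goes at most 50 mm and 8.59 degrees, less where a joint would pass 70% of its speed; a pose out of reach is approached as far as the arm can. A call is refused whole if a number of a shift passes 5 or a number of a turn 8.59, either way. A call with a gripper value outside its range is refused whole. The fingers move at their own pace and stop on an object; "grip_force" is the grip in N (left out, the last holds). Time passes only in rows, so rows that do not move let the fingers close. It gives the time, the measured TCP pose, the force and the opening at its end, in the units of the state.
- get_obs(): the state, without advancing time (a new reading comes with each control period).
- viewer.snapshot(name): name is "side" or "top" or "wrist"; returns a dict with "frame" (400x640x3 uint8, red, green, blue), "range_z" (400x640 float32, mm along the optical axis (not along the pixel's ray), 0 where there is no reading), "vertical_fov" (degrees; the focal length in pixels is half the picture's height over the tangent of half this angle, whatever the lens; pixels are square), "cx", "cy" (the principal point, pixels), "rvec" (rotation vector, rad) and "tvec" (3), from world to camera coordinates, as OpenCV has them. Camera axes: x right, y down, z forward; pixel columns grow to the right and rows downward; lengths in mm; the calibration is good to about 2 mm. A picture is of the moment at which its call begins.
- job_done(): hands the job in, once; it reports no verdict.
The state is a dict: "time": time; "joints": joint angles; "joint_velocities": joint speeds; "joint_torque": joint torques, N m; "tcp_pos": TCP position; "ee_rot": TCP orientation; "contact_force": force on the tool from outside, world axes, zero at the start; "ft_torque": the same for the moment, N m; "width": finger opening in mm.
Only numpy, scipy, OpenCV 4.12 (cv2) and the standard library are available. Lean on these libraries where they do the work, as an engineer would, in place of code of your own. Each camera call takes 0.05 s, during which the arm holds its last target.

## Working session

There is one attempt and no reset: what is moved stays moved. The work goes in short steps, Python scripts to look and compute and a tool call to move; the robot and the scene stay as the last step left them, time stands still between calls to the robot, and variables do not carry over. Pictures are saved under pics/ and viewed, and the job is handed in when it is done.

Besides the shell and the picture viewer there is one more tool, called after "Call:" by a JSON object that holds its "name" and its "arguments". jog_arm: Moves the arm, as the interface text tells. Its arguments: {"type":"object","properties":{"series":{"type":"array"},"grip_force":{"type":"number"}},"required":["series"]}

```bash
mkdir -p pics; cat > h.py <<'E'
import numpy as np, cv2
from plant import get_obs, viewer, manip
def snap(n,f):
    s=viewer.snapshot(n); cv2.imwrite('pics/'+f+'.png',cv2.cvtColor(s['frame'],cv2.COLOR_RGB2BGR))
    np.save('pics/'+f+'.npy',s,allow_pickle=True); return s
def load(f): return np.load('pics/'+f+'.npy',allow_pickle=True).item()
def cam(s):
    R=cv2.Rodrigues(np.array(s['rvec'],float))[0]; t=np.array(s['tvec'],float).ravel()
    f=200/np.tan(np.radians(s['vertical_fov'])/2); return R,t,f
def px(s,u,v,z=None):
    """world point of pixel, by depth or on plane z"""
    R,t,f=cam(s); d=np.array([(u-s['cx'])/f,(v-s['cy'])/f,1.])
    C=-R.T@t; D=R.T@d
    k=s['range_z'][int(round(v)),int(round(u))] if z is None else (z-C[2])/D[2]
    return C+k*D
def proj(s,p):
    R,t,f=cam(s); q=R@np.array(p,float)+t; return q[0]/q[2]*f+s['cx'],q[1]/q[2]*f+s['cy']
def crop(f,u0,v0,u1,v1,k,out):
    im=cv2.imread('pics/'+f+'.png')[v0:v1,u0:u1]; cv2.imwrite('pics/'+out+'.png',cv2.resize(im,None,fx=k,fy=k,interpolation=cv2.INTER_CUBIC))
E
python3 - <<'E'
from h import *
print(get_obs()); print(manip.grip_depth)
for n in ("top","side","wrist"):
    s=snap(n,n+'0'); print(n,s['vertical_fov'],s['cx'],s['cy'],-cam(s)[0].T@cam(s)[1])
E
```

```text
{'time': 0.0, 'joints': array([ 1.13651588e+00,  2.07439288e-01,  1.54297463e+00, -3.36841936e-05,
        1.39346991e+00, -1.50449562e-01]), 'joint_velocities': array([-1.64909062e-03, -1.31680565e-03,  1.15652657e-05,  7.34706688e-05,
        8.09155132e-05, -2.38642140e-04]), 'joint_torque': array([-6.28954986e-04, -3.70879483e+01, -2.81413919e+01,  6.96289027e-02,
        3.62184830e-02, -1.93867786e-04]), 'tcp_pos': array([160.66663575, 551.24619152, 204.27005593]), 'ee_rot': array([ 0.56608531,  0.42354705, -0.42496311, -0.56529786]), 'contact_force': array([-0.05652799,  0.17526522,  0.34475627]), 'ft_torque': array([ 0.0135949 , -0.00626709,  0.02128474]), 'width': 93.86955420188666}
18.8
top 54.581745492055425 315.2999272462194 201.9791598731336 [554.08650486 -42.83804137 777.56782604]
side 49.589659129175786 323.91291093480174 193.67431250898431 [ 373.07189497 -702.52314919  630.56833089]
wrist 70.23157376865574 323.43692607006466 200.19078948111593 [ 90.70308054 572.22645649 384.518336  ]
```

View pics/top0.png

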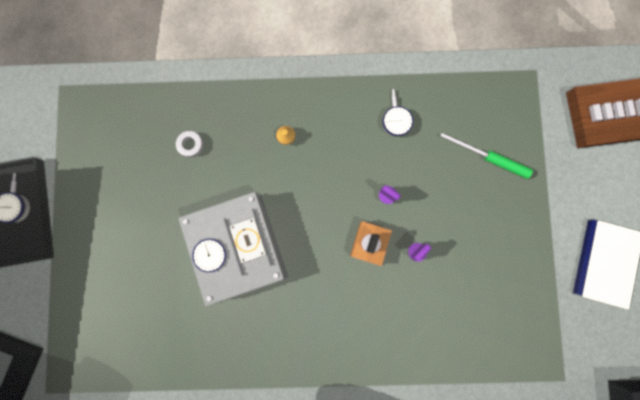

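View pics/side0.png

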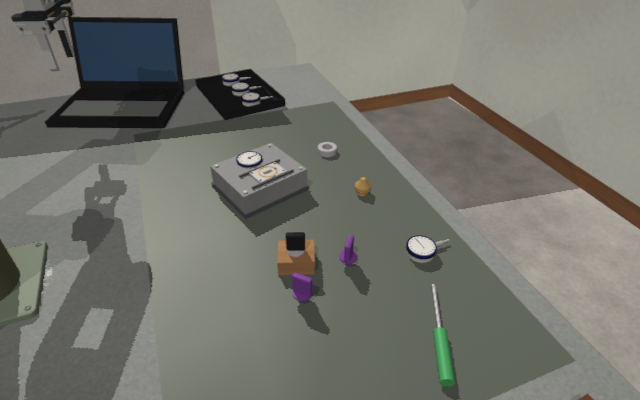

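View pics/wrist0.png

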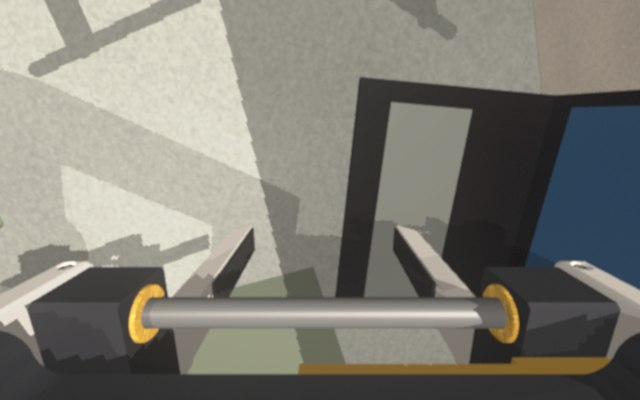

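The top view shows the stand at about (371,243) with the black key. Purple look-alikes stand at (388,194) and (419,251), the tester is around (231,248), and the lock is at about (247,240). I'll enlarge these.

```bash
python3 - <<'E'
from h import *
crop('top0',170,180,300,310,6,'c1'); crop('top0',340,170,440,280,5,'c2')
s=load('top0')
for u,v in [(320,350),(420,350),(320,300)]: print(u,v,px(s,u,v).round(1))
print(manip)
E
```

```text
320 350 [347.8 -36.1   1.1]
420 350 [ 342.6 -229.4   -0.8]
320 300 [442.6 -38.8   1.5]
<Robot object at 0x7fa223567e00>
```

View pics/c1.png

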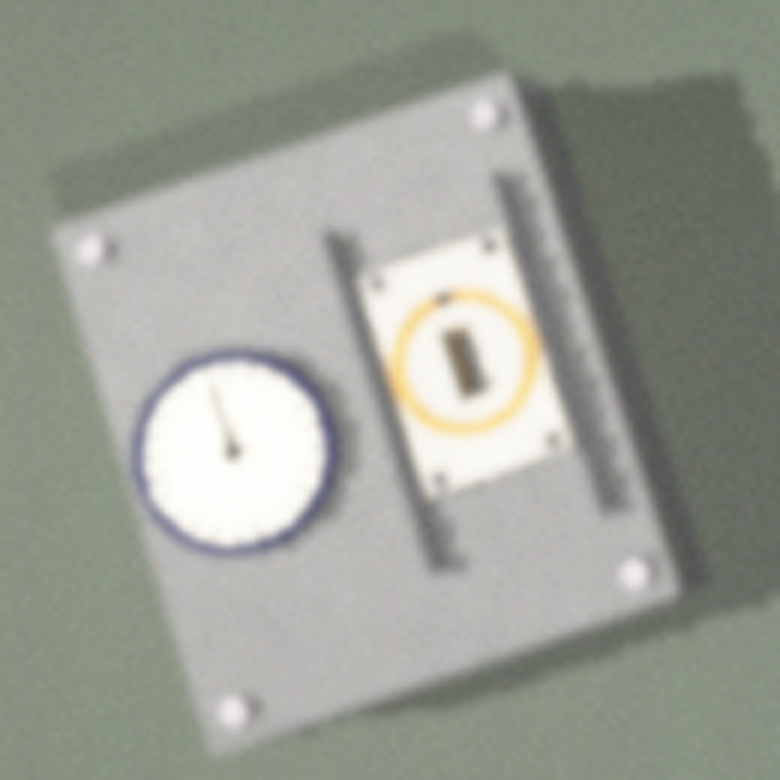

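View pics/c2.png

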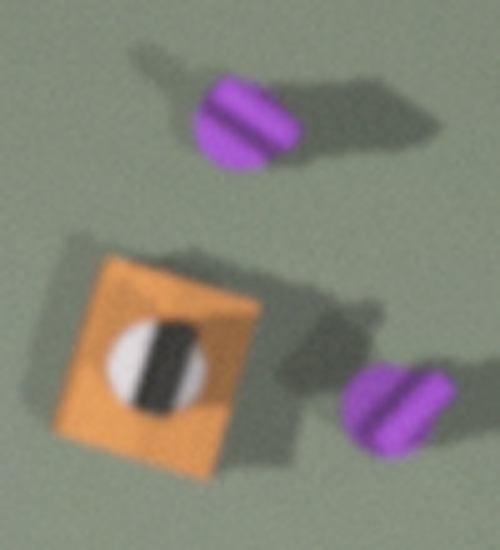

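```bash
python3 - <<'E'
from h import *
s=load('top0')
def P(x,y,k,u0,v0,z): return px(s,(x+.5)/k-.5+u0,(y+.5)/k-.5+v0,z)
T=np.array([P(x,y,6,170,180,60) for x,y in [(512,72),(683,590),(215,757),(52,222)]])
print(T.round(1), T.mean(0)); print(np.linalg.norm(np.roll(T,-1,0)-T,axis=1))
# corners: order (+x,-y),(-x,-y),(-x,+y),(+x,+y)
ex=(T[0]-T[1]+T[3]-T[2]); yaw=np.arctan2(ex[1],ex[0]); ey=T[3]-T[0]+T[2]-T[1]; yaw2=np.arctan2(-ey[0],ey[1]); print('tester yaw',yaw,yaw2)
S=P(466,363,6,170,180,66); c,sn=np.cos(yaw),np.sin(yaw); d=(S-T.mean(0))[:2]; print('slot',S,'in tester',c*d[0]+sn*d[1],-sn*d[0]+c*d[1])
print('slot range_z',[px(s,247.7+du,240.5) for du in(-4,0,4)])
B=np.array([P(x,y,5,340,170,34) for x,y in [(107,255),(262,303),(210,480),(55,430)]])
print(B.round(1),B.mean(0)); print(np.linalg.norm(np.roll(B,-1,0)-B,axis=1))
for i in range(4):
  e=np.roll(B,-1,0)[i]-B[i]; print(np.arctan2(e[1],e[0]))
K=np.array([P(x,y,5,340,170,78) for x,y in [(160,320),(197,322),(167,413),(136,408)]]);print('key',K,K.mean(0))
C=P(156,366,5,340,170,38);print('collar c',C)
for nm,(x,y) in dict(p1=(262,110),p2=(425,405)).items(): print(nm,P(x,y,5,340,170,44))
E
```

```text
[[652.7  76.8  60. ]
 [492.2  26.5  60. ]
 [446.2 169.3  60. ]
 [610.  220.4  60. ]] [550.27598833 123.2403882   60.        ]
[168.20081529 150.03387972 171.58853824 149.81699881]
tester yaw 0.3030820841831925 0.30063058264217407
slot [562.74781333  90.88418549  66.        ] in tester 2.2462367272771093 -34.60382483171963
slot range_z [array([562.16249516,  97.2777803 ,  66.64516942]), array([562.38956825,  97.21968545,  27.69755977]), array([561.75939531,  82.69979841,  66.16240314])]
[[ 594.2 -121.9   34. ]
 [ 574.2 -180.2   34. ]
 [ 508.  -157.3   34. ]
 [ 528.3  -99.5   34. ]] [ 551.18443667 -139.72201639   34.        ]
[61.68044197 70.05044159 61.33773079 69.582118  ]
-1.9011771532965596
2.809225945685662
1.2327775727257264
-0.3274290788510582
key [[ 567.95726641 -135.24775491   78.        ]
 [ 566.86971919 -148.47314015   78.        ]
 [ 534.77807936 -136.3212792    78.        ]
 [ 536.8537644  -125.33843204   78.        ]] [ 551.61470734 -136.34515158   78.        ]
collar c [ 551.43497737 -138.27383699   38.        ]
p1 [ 647.18004094 -181.90553271   44.        ]
p2 [ 534.16206531 -237.34148352   44.        ]
```

```bash
cat >> h.py <<'E'
from scipy.spatial.transform import Rotation as Ro
def ori(o=None):
    o=o or get_obs(); return Ro.from_quat(o['ee_rot']).as_matrix()
def to(x,y,z,kx=None,o=None):
    """remaining shift (cm, in tool axes) and turn (deg) to TCP xyz with key-x yaw kx (jaw along key y)"""
    o=o or get_obs(); R=ori(o); d=R.T@(np.array([x,y,z])-o['tcp_pos'])/10
    print('time',round(o['time'],2),'tcp',o['tcp_pos'].round(2),'F',o['contact_force'].round(2),'M',o['ft_torque'].round(3),'w',round(o['width'],1),'j6',o['joints'][5].round(3))
    a=np.arctan2(R[1,0],R[0,0]) # yaw of tool x
    if kx is not None:
        w=kx+np.pi/2; r=(w-a+np.pi/2)%np.pi-np.pi/2; print('world turn',round(r,4),'-> yaw deg',round(-np.degrees(r),2))
    print('keyx yaw now',round((a)%np.pi-np.pi/2,4),'t cm',d.round(3)); return d
E
python3 - <<'E'
from h import *
print(ori().round(4)); to(551.3,-139,205,-0.33)
o=get_obs();print(o['joints'])
E
```

```text
[[ 2.8e-01 -7.0e-04 -9.6e-01]
 [ 9.6e-01 -1.6e-03  2.8e-01]
 [-1.7e-03 -1.0e+00  3.0e-04]]
time 0.15 tcp [160.77 551.44 204.59] F [ 0.51  1.25 -0.49] M [ 0.002 -0.017  0.015] w 93.9 j6 -0.151
world turn -0.0462 -> yaw deg 2.65
keyx yaw now -0.2838 t cm [-5.5347e+01  3.8000e-02 -5.6824e+01]
[ 1.13648131e+00  2.07220324e-01  1.54256876e+00 -3.87846801e-06
  1.39351496e+00 -1.50510860e-01]
```

Call:
{"name": "jog_arm", "arguments": {"series": [{"tx": -1.5, "tz": -1.5, "gripper": 5.0}, {"tx": -3, "tz": -3.1}, {"tx": -3, "tz": -3.1}, {"tx": -3, "tz": -3.1}, {"tx": -3, "tz": -3.1}, {"tx": -3, "tz": -3.1}, {"tx": -3, "tz": -3.1}, {"tx": -3, "tz": -3.1}, {"tx": -3, "tz": -3.1}, {"tx": -3, "tz": -3.1}]}}

```text
schema error: expected keys tx, ty, tz, yaw, gripper
```

Call:
{"name": "jog_arm", "arguments": {"series": [{"tx": -3, "tz": -3.1}, {"tx": -3, "tz": -3.1}, {"tx": -3, "tz": -3.1}, {"tx": -3, "tz": -3.1}, {"tx": -3, "tz": -3.1}, {"tx": -3, "tz": -3.1}, {"tx": -3, "tz": -3.1}, {"tx": -2, "tz": -2}, {"tx": -1, "tz": -1, "yaw": 1.3}, {"yaw": 1.3}]}}

```text
schema error: expected keys tx, ty, tz, yaw, gripper
```

```bash
python3 - <<'E'
from h import *
to(551.3,-139,160,-0.33); snap('wrist','w1')
E
```

```text
time 0.15 tcp [160.77 551.44 204.59] F [ 0.51  1.25 -0.49] M [ 0.002 -0.017  0.015] w 93.9 j6 -0.151
world turn -0.0462 -> yaw deg 2.65
keyx yaw now -0.2838 t cm [-55.339   4.538 -56.825]
```

View pics/w1.png

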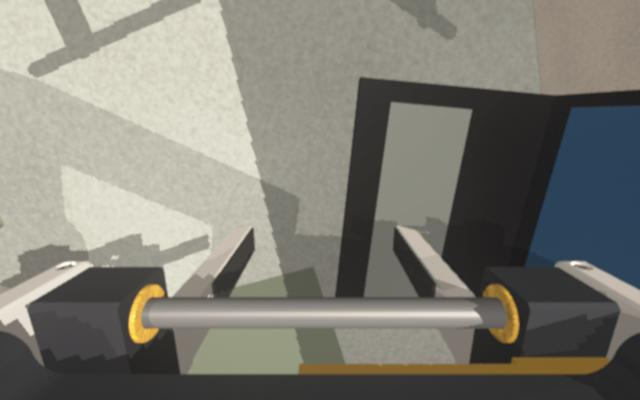

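Every row needs all five keys.

Call:
{"name": "jog_arm", "arguments": {"series": [{"tx": -1.5, "ty": 0, "tz": -1.5, "yaw": 0, "gripper": 5.0}, {"tx": -3, "ty": 0, "tz": -3.1, "yaw": 0, "gripper": 5.0}, {"tx": -3, "ty": 0, "tz": -3.1, "yaw": 0, "gripper": 5.0}, {"tx": -3, "ty": 0, "tz": -3.1, "yaw": 0, "gripper": 5.0}, {"tx": -3, "ty": 0, "tz": -3.1, "yaw": 0, "gripper": 5.0}, {"tx": -3, "ty": 0, "tz": -3.1, "yaw": 0, "gripper": 5.0}, {"tx": -3, "ty": 0, "tz": -3.1, "yaw": 0, "gripper": 5.0}, {"tx": -3, "ty": 0, "tz": -3.1, "yaw": 0, "gripper": 5.0}, {"tx": -3, "ty": 0, "tz": -3.1, "yaw": 0, "gripper": 5.0}, {"tx": -3, "ty": 0, "tz": -3.1, "yaw": 0, "gripper": 5.0}]}}

```text
time: 1.2
tcp_pos: [363.9, 194.5, 205.5]
ee_rot: [0.566, 0.425, -0.424, -0.566]
contact_force: [1.2, 0.6, 0.8]
width: 50.1
```

Call:
{"name": "jog_arm", "arguments": {"series": [{"tx": -3, "ty": 0, "tz": -3.1, "yaw": 0, "gripper": 5.0}, {"tx": -3, "ty": 0, "tz": -3.1, "yaw": 0, "gripper": 5.0}, {"tx": -3, "ty": 0, "tz": -3.1, "yaw": 0, "gripper": 5.0}, {"tx": -3, "ty": 0, "tz": -3.1, "yaw": 0, "gripper": 5.0}, {"tx": -3, "ty": 0, "tz": -3.1, "yaw": 0, "gripper": 5.0}, {"tx": -3, "ty": 0, "tz": -3.1, "yaw": 0, "gripper": 5.0}, {"tx": -3, "ty": 0, "tz": -3.1, "yaw": 0, "gripper": 5.0}, {"tx": -2, "ty": 0, "tz": -2, "yaw": 0, "gripper": 5.0}, {"tx": -1, "ty": 0, "tz": -1, "yaw": 1.3, "gripper": 5.0}, {"tx": 0, "ty": 0, "tz": 0, "yaw": 1.3, "gripper": 5.0}]}}

```text
time: 2.2
tcp_pos: [533.6, -104.5, 205.0]
ee_rot: [-0.576, -0.41, 0.41, 0.576]
contact_force: [-0.7, 0.8, -0.0]
width: 50.1
```

```bash
python3 - <<'E'
from h import *
to(551.3,-139,160,-0.33); snap('wrist','w1')
E
```

```text
time 2.2 tcp [ 533.6  -104.54  205.05] F [-0.65  0.8  -0.04] M [ 0.076 -0.     0.001] w 50.1 j6 -1.59
world turn 0.0031 -> yaw deg -0.18
keyx yaw now -0.3331 t cm [-2.678  4.503 -2.802]
```

View pics/w1.png

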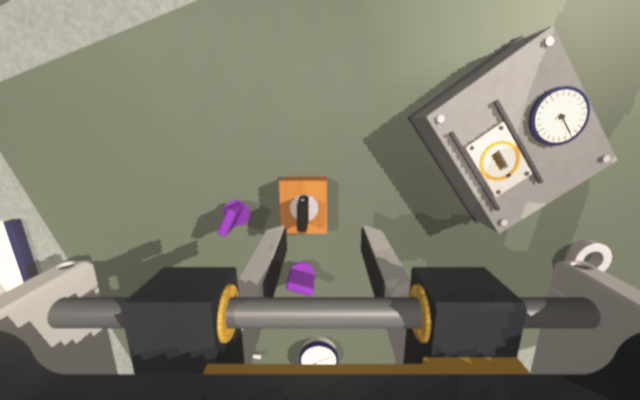

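The wrist view shows the stand at (303,205), the lock slot at (500,160), and the purple keys at (235,215) and (300,278).

```bash
python3 - <<'E'
from h import *
crop('w1',260,160,350,250,8,'c3'); crop('w1',440,100,560,220,6,'c4')
E
```

```text
(no output)
```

View pics/c3.png

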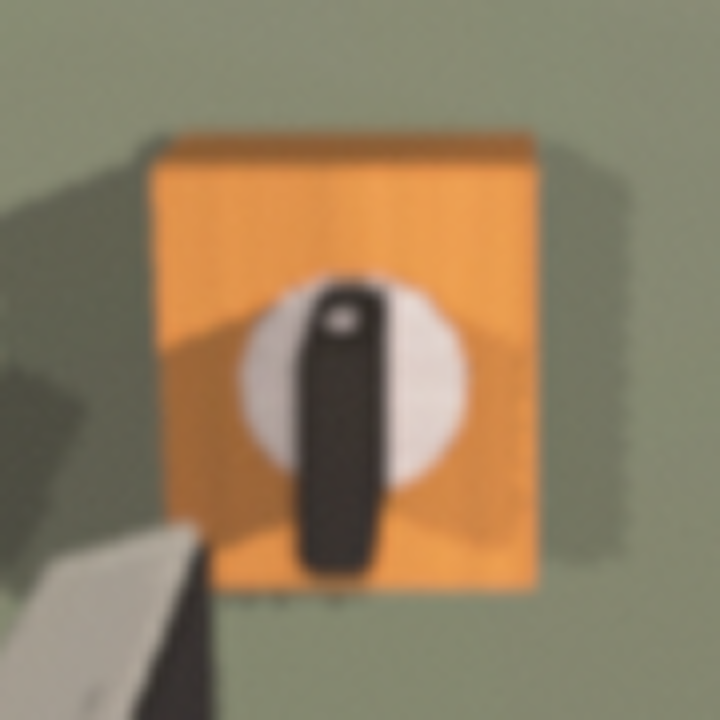

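View pics/c4.png

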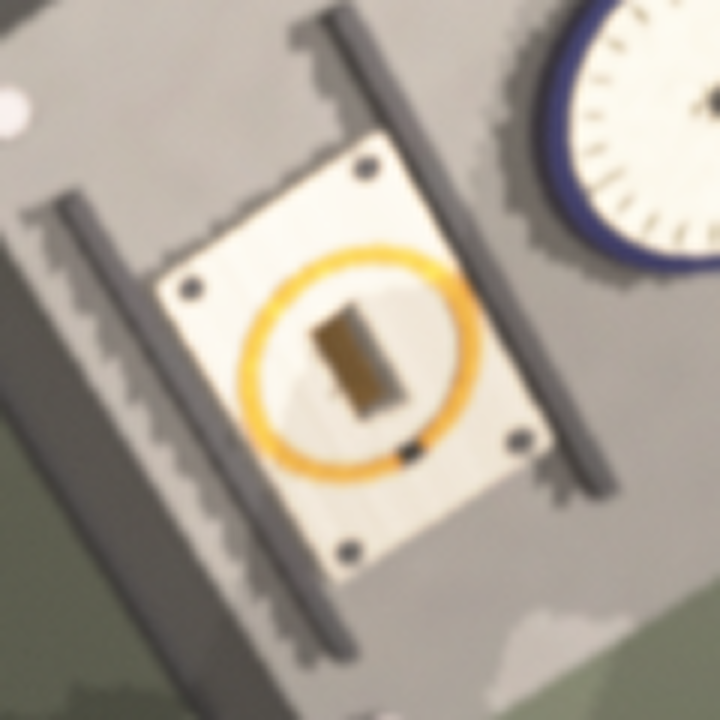

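```bash
python3 - <<'E'
from h import *
s=load('w1'); print('cam',-cam(s)[0].T@cam(s)[1])
def P(x,y,k,u0,v0,z): return px(s,(x+.5)/k-.5+u0,(y+.5)/k-.5+v0,z)
q=lambda x,y,z:P(x,y,6,440,100,z)
A=np.array([q(*p,66) for p in [(357,303),(408,393),(362,422),(310,330)]]);print('slot',A.round(1),A.mean(0))
F=np.array([q(*p,66) for p in [(378,130),(553,440),(340,583),(155,283)]]);print('flange',F.round(1),F.mean(0),np.linalg.norm(np.roll(F,-1,0)-F,axis=1))
for X in (A,F):
  e=X[1]-X[0]+X[2]-X[3]; f=X[3]-X[0]+X[2]-X[1]; print('yaw',np.arctan2(e[1],e[0]),np.arctan2(f[1],f[0])+np.pi/2)
r=lambda x,y,z:P(x,y,8,260,160,z)
B=np.array([r(*p,34) for p in [(150,163),(538,163),(538,592),(172,592)]]);print('stand',B.round(1),B.mean(0),np.linalg.norm(np.roll(B,-1,0)-B,axis=1))
for i in range(4):
  e=np.roll(B,-1,0)[i]-B[i]; print(np.arctan2(e[1],e[0]))
L,R_,T,Bt=r(240,382,38),r(468,382,38),r(350,272,38),r(400,492,38); print('collar',L,R_,(L+R_)/2,np.linalg.norm(L-R_),T)
print('bow far top corners z78',r(300,565,78),r(375,565,78), 'near end edges z78', r(303,350,78),r(384,320,78))
# point cloud of bow top
Z=s['range_z'];
pts=np.array([px(s,u,v) for u in range(285,320) for v in range(190,240)]); m=pts[(pts[:,2]>72)&(pts[:,2]<85)]
print(len(m),m.min(0),m.max(0),m.mean(0)); xy=m[:,:2].astype(np.float32); print(cv2.minAreaRect(xy))
E
```

```text
cam [464.66364209 -80.5641016  385.18312339]
slot [[553.3  95.   66. ]
 [573.  101.   66. ]
 [575.7  91.9  66. ]
 [555.4  85.8  66. ]] [564.33825118  93.42883661  66.        ]
flange [[523.8 104.1  66. ]
 [590.8 125.3  66. ]
 [605.4  82.3  66. ]
 [537.5  60.4  66. ]] [564.38537471  93.03966083  66.        ] [70.30897424 45.40521886 71.32746325 45.71177995]
yaw 0.2940770930720834 0.2524654121244363
yaw 0.3098842913771058 0.3146099325205092
stand [[ 508.5 -155.5   34. ]
 [ 528.4  -98.1   34. ]
 [ 596.2 -121.3   34. ]
 [ 576.5 -178.3   34. ]] [ 552.4184165  -138.30568535   34.        ] [60.77996896 71.69147718 60.26244244 71.69300054]
1.2376004385772439
-0.3301523091685516
-1.9040240715087675
2.818659103347701
collar [ 545.59331223 -154.05361532   38.        ] [ 557.43608121 -119.83756897   38.        ] [ 551.51469672 -136.94559215   38.        ] 36.20758214917993 [ 534.44843307 -131.3705088    38.        ]
bow far top corners z78 [ 564.6545791  -147.17034963   78.        ] [ 568.17639544 -136.99559945   78.        ] near end edges z78 [ 534.79406031 -135.59462245   78.        ] [ 534.42200188 -123.40193122   78.        ]
313 [ 534.40204332 -148.03800964   72.11048921] [ 569.88148251 -126.51123308   80.29096477] [ 551.12336877 -136.52565074   78.15671848]
((552.0367431640625, -136.73129272460938), (11.195489883422852, 35.68778991699219), 69.44183349609375)
```

```bash
python3 - <<'E'
from h import *
to(551.8,-136.9,43,-0.355)
E
```

```text
time 2.25 tcp [ 532.99 -103.21  205.02] F [ 0.33 -0.59 -0.84] M [ 0.017  0.018 -0.003] w 50.1 j6 -1.59
world turn -0.0225 -> yaw deg 1.29
keyx yaw now -0.3325 t cm [-2.581 16.196 -2.901]
```

Call:
{"name": "jog_arm", "arguments": {"series": [{"tx": -1.3, "ty": 0, "tz": -1.45, "yaw": 0, "gripper": 5.0}, {"tx": -1.3, "ty": 0, "tz": -1.45, "yaw": 0, "gripper": 5.0}, {"tx": 0, "ty": 2, "tz": 0, "yaw": 1.3, "gripper": 5.0}, {"tx": 0, "ty": 3, "tz": 0, "yaw": 0, "gripper": 5.0}, {"tx": 0, "ty": 2, "tz": 0, "yaw": 0, "gripper": 5.0}, {"tx": 0, "ty": 0, "tz": 0, "yaw": 0, "gripper": 5.0}, {"tx": 0, "ty": 0, "tz": 0, "yaw": 0, "gripper": 5.0}]}}

```text
time: 2.95
tcp_pos: [552.0, -136.0, 135.8]
ee_rot: [-0.579, -0.405, 0.405, 0.58]
contact_force: [-0.3, 0.0, 0.5]
width: 50.0
```

```bash
python3 - <<'E'
from h import *
to(551.8,-136.9,43,-0.355); snap('wrist','w2')
E
```

```text
time 2.95 tcp [ 552.03 -135.99  135.75] F [-0.34  0.04  0.5 ] M [-0.023  0.01  -0.035] w 50.0 j6 -1.614
world turn -0.0046 -> yaw deg 0.26
keyx yaw now -0.3504 t cm [-0.096  9.275 -0.016]
```

View pics/w2.png

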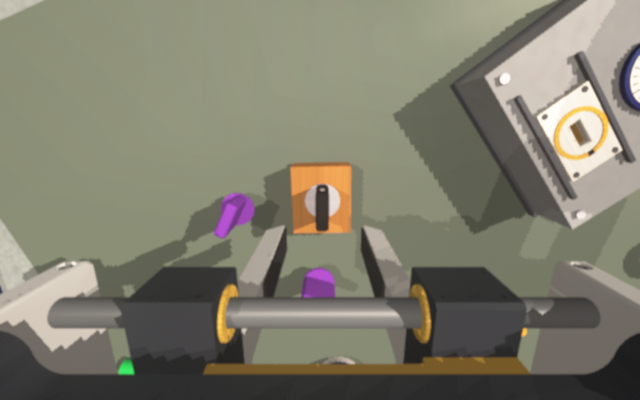

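The key is centred between the fingers: key at u≈322, finger midpoint at 323. Descending.

Call:
{"name": "jog_arm", "arguments": {"series": [{"tx": -0.05, "ty": 2, "tz": 0, "yaw": 0.2, "gripper": 5.0}, {"tx": 0, "ty": 3, "tz": 0, "yaw": 0, "gripper": 5.0}, {"tx": 0, "ty": 2, "tz": 0, "yaw": 0, "gripper": 4.0}, {"tx": 0, "ty": 1, "tz": 0, "yaw": 0, "gripper": 3.0}, {"tx": 0, "ty": 0.7, "tz": 0, "yaw": 0, "gripper": 3.0}, {"tx": 0, "ty": 0.5, "tz": 0, "yaw": 0, "gripper": 3.0}, {"tx": 0, "ty": 0, "tz": 0, "yaw": 0, "gripper": 3.0}, {"tx": 0, "ty": 0, "tz": 0, "yaw": 0, "gripper": 3.0}]}}

```text
time: 3.8
tcp_pos: [553.0, -138.2, 44.4]
ee_rot: [0.581, 0.404, -0.403, -0.58]
contact_force: [0.1, -0.1, 0.5]
width: 30.1
```

```bash
python3 - <<'E'
from h import *
to(551.8,-136.9,43,-0.355); snap('side','s2'); crop('s2',240,200,390,310,5,'c5')
E
```

```text
time 3.8 tcp [ 553.02 -138.2    44.39] F [ 0.12 -0.11  0.52] M [-0.061  0.038  0.013] w 30.1 j6 -1.612
world turn 0.0003 -> yaw deg -0.02
keyx yaw now -0.3553 t cm [0.08  0.139 0.16 ]
```

View pics/c5.png

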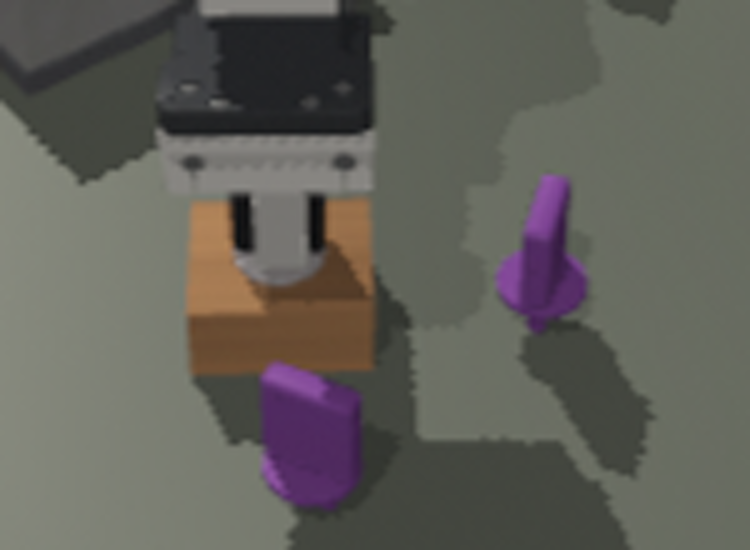

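Call:
{"name": "jog_arm", "arguments": {"series": [{"tx": 0, "ty": 0, "tz": 0, "yaw": 0, "gripper": 1.6}, {"tx": 0, "ty": 0, "tz": 0, "yaw": 0, "gripper": 1.2}, {"tx": 0, "ty": 0, "tz": 0, "yaw": 0, "gripper": 0.8}, {"tx": 0, "ty": 0, "tz": 0, "yaw": 0, "gripper": 0.5}, {"tx": 0, "ty": 0, "tz": 0, "yaw": 0, "gripper": 0.5}], "grip_force": 35}}

```text
time: 4.35
tcp_pos: [552.5, -138.0, 43.8]
ee_rot: [0.581, 0.404, -0.404, -0.58]
contact_force: [-0.5, 0.3, 2.5]
width: 11.6
```

```bash
python3 - <<'E'
from h import *
to(551.8,-136.9,43,-0.355)
E
```

```text
time 4.35 tcp [ 552.49 -137.99   43.8 ] F [-0.51  0.29  2.55] M [ 0.039  0.068 -0.004] w 11.6 j6 -1.612
world turn 0.0003 -> yaw deg -0.02
keyx yaw now -0.3553 t cm [0.078 0.08  0.103]
```

Call:
{"name": "jog_arm", "arguments": {"series": [{"tx": 0, "ty": -0.5, "tz": 0, "yaw": 0, "gripper": 0.5}, {"tx": 0, "ty": -1, "tz": 0, "yaw": 0, "gripper": 0.5}, {"tx": 0, "ty": -1.5, "tz": 0, "yaw": 0, "gripper": 0.5}, {"tx": 0, "ty": -2.5, "tz": 0, "yaw": 0, "gripper": 0.5}, {"tx": 0, "ty": -3, "tz": 0, "yaw": 0, "gripper": 0.5}, {"tx": 0, "ty": -1.5, "tz": 0, "yaw": 0, "gripper": 0.5}, {"tx": 0, "ty": 0, "tz": 0, "yaw": 0, "gripper": 0.5}]}}

```text
time: 5.05
tcp_pos: [554.7, -139.0, 147.4]
ee_rot: [0.583, 0.405, -0.402, -0.578]
contact_force: [1.2, 0.4, -0.3]
width: 11.6
```

```bash
python3 - <<'E'
from h import *
to(563.5,92,140,0.305); snap('side','s3');snap('top','t3'); crop('s3',230,140,390,260,5,'c6')
o=get_obs(); print(o['contact_force'])
E
```

```text
time 5.05 tcp [ 554.68 -138.96  147.36] F [ 1.22  0.36 -0.32] M [-0.04  -0.009  0.014] w 11.6 j6 -1.612
world turn 0.6603 -> yaw deg -37.83
keyx yaw now -0.3553 t cm [21.96   0.674  7.213]
[ 1.04108459 -0.05985153 -1.84764675]
```

View pics/c6.png

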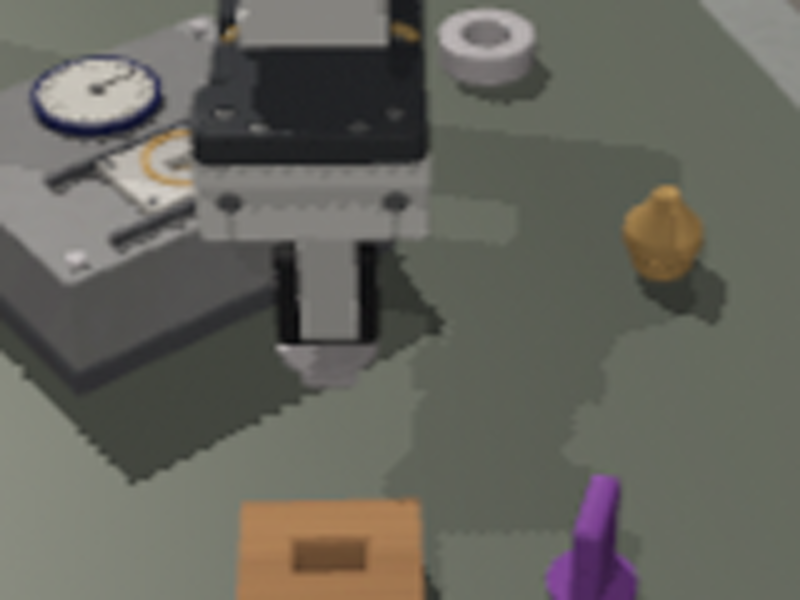

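Call:
{"name": "jog_arm", "arguments": {"series": [{"tx": 0, "ty": 0, "tz": 0, "yaw": -7.6, "gripper": 0.5}, {"tx": 0, "ty": 0, "tz": 0, "yaw": -7.6, "gripper": 0.5}, {"tx": 0, "ty": 0, "tz": 0, "yaw": -7.6, "gripper": 0.5}, {"tx": 0, "ty": 0, "tz": 0, "yaw": -7.6, "gripper": 0.5}, {"tx": 0, "ty": 0, "tz": 0, "yaw": -7.4, "gripper": 0.5}, {"tx": 4, "ty": 0, "tz": -1.4, "yaw": 0, "gripper": 0.5}, {"tx": 4, "ty": 0, "tz": -1.4, "yaw": 0, "gripper": 0.5}, {"tx": 4, "ty": 0, "tz": -1.4, "yaw": 0, "gripper": 0.5}, {"tx": 4, "ty": 0, "tz": -1.4, "yaw": 0, "gripper": 0.5}, {"tx": 4, "ty": 0, "tz": -1.4, "yaw": 0, "gripper": 0.5}]}}

```text
time: 6.15
tcp_pos: [557.3, 75.4, 141.1]
ee_rot: [-0.417, -0.569, 0.571, 0.42]
contact_force: [-0.3, 0.3, -0.9]
width: 12.0
```

Call:
{"name": "jog_arm", "arguments": {"series": [{"tx": 1.5, "ty": 0, "tz": -0.6, "yaw": 0, "gripper": 0.5}, {"tx": 0, "ty": 0, "tz": 0, "yaw": 0, "gripper": 0.5}, {"tx": 0, "ty": 0, "tz": 0, "yaw": 0, "gripper": 0.5}]}}

```text
time: 6.45
tcp_pos: [559.7, 89.1, 142.3]
ee_rot: [-0.418, -0.569, 0.571, 0.419]
contact_force: [-0.1, -0.5, -1.2]
width: 11.8
```

```bash
python3 - <<'E'
from h import *
to(563.5,92,140,0.305); snap('wrist','w4');snap('side','s4');snap('top','t4'); crop('s4',200,90,320,200,6,'c7');crop('w4',230,150,430,300,4,'c8')
to(563.5,92,140,0.305)
E
```

```text
time 6.45 tcp [559.66  89.07 142.32] F [-0.11 -0.53 -1.24] M [0.012 0.017 0.013] w 11.8 j6 -1.869
world turn 0.0003 -> yaw deg -0.02
keyx yaw now 0.3047 t cm [ 0.165  0.23  -0.455]
time 6.6 tcp [560.24  88.18 143.06] F [ 0.81  0.02 -0.15] M [0.054 0.001 0.007] w 11.8 j6 -1.869
world turn 0.0028 -> yaw deg -0.16
keyx yaw now 0.3022 t cm [ 0.268  0.306 -0.425]
```

View pics/c7.png

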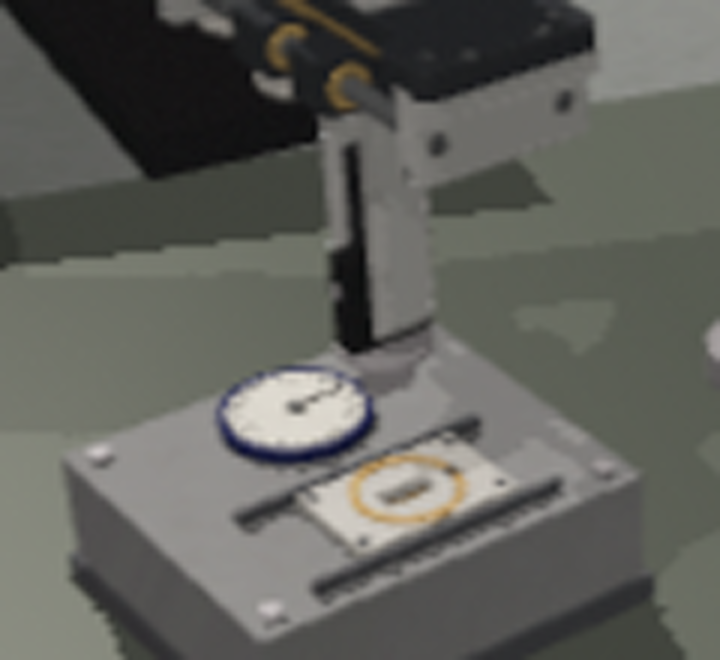

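View pics/w4.png

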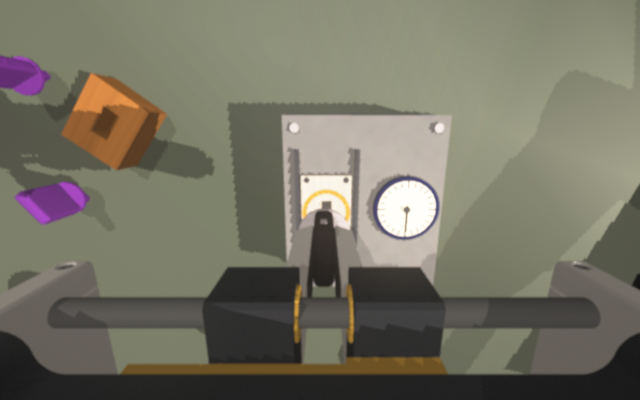

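View pics/t4.png

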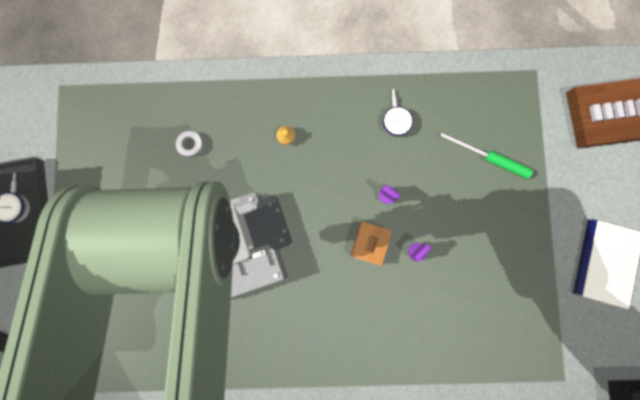

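```bash
python3 - <<'E'
from h import *
crop('w4',280,160,370,240,8,'c8')
E
```

```text
(no output)
```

View pics/c8.png

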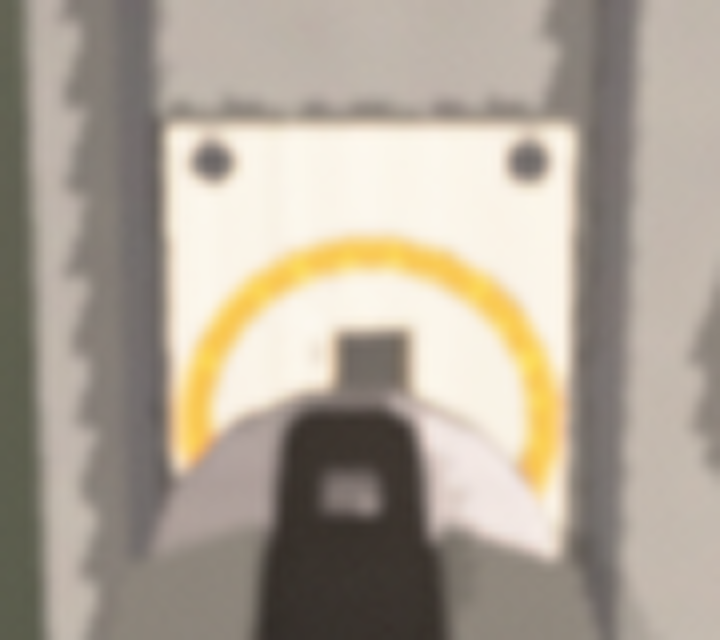

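```bash
python3 - <<'E'
from h import *
s=load('w4'); T=np.array([560.0,88.7,142.7]); R=ori()
def P(x,y,z): return px(s,(x+.5)/8-.5+280,(y+.5)/8-.5+160,z)
def show(n,p): print(n,p.round(1),'tool rel',(R.T@(p-T)).round(1))
a,b=P(165,120,66),P(578,120,66); print(np.linalg.norm(a-b)); e=b-a; print('yaw edge',np.arctan2(e[1],e[0])-np.pi/2)
show('flange mid edge',(a+b)/2)
show('slot end',P(374,332,66)); 
rL,rR,rT=P(178,430,66),P(563,430,66),P(370,238,66); show('ringL',rL);show('ringR',rR);show('ringT',rT)
# bow top corner end: grip point 59 above... key origin z=T-9.8 ; bow top = +44
show('bow end top',P(356,415,T[2]-9.8+44-2))
for v in range(206,228,4): show('depth bow %d'%v,px(s,324,v))
E
```

```text
47.02448037869253
yaw edge 0.30459939102808287
flange mid edge [530.5  81.9  66. ] tool rel [ 2.3 76.7 30.1]
slot end [554.2  89.8  66. ] tool rel [ 2.8 76.7  5.1]
ringL [572.5  71.3  66. ] tool rel [-20.3  76.7  -6.9]
ringR [558.9 114.6  66. ] tool rel [25.1 76.7 -6.8]
ringT [543.7  85.9  66. ] tool rel [ 2.2 76.7 16.4]
bow end top [533.   80.6 174.9] tool rel [  0.3 -32.2  28.2]
depth bow 206 [569.4  92.4  28.9] tool rel [  0.7 113.8 -10.2]
depth bow 210 [542.9  83.8 137.4] tool rel [ 0.4  5.4 17.8]
depth bow 214 [542.2  83.5 148.7] tool rel [ 0.4 -5.9 18.5]
depth bow 218 [541.8  83.4 158.1] tool rel [  0.3 -15.4  18.9]
depth bow 222 [542.   83.4 165.2] tool rel [  0.3 -22.4  18.8]
depth bow 226 [542.2  83.5 171.5] tool rel [  0.3 -28.8  18.6]
```

Call:
{"name": "jog_arm", "arguments": {"series": [{"tx": 0.22, "ty": 0, "tz": -0.64, "yaw": 0, "gripper": 0.5}, {"tx": 0, "ty": 1, "tz": 0, "yaw": 0, "gripper": 0.5}, {"tx": 0, "ty": 1.2, "tz": 0, "yaw": 0, "gripper": 0.5}, {"tx": 0, "ty": 0.8, "tz": 0, "yaw": 0, "gripper": 0.5}, {"tx": 0, "ty": 0.5, "tz": 0, "yaw": 0, "gripper": 0.5}, {"tx": 0, "ty": 0.3, "tz": 0, "yaw": 0, "gripper": 0.5}, {"tx": 0, "ty": 0, "tz": 0, "yaw": 0, "gripper": 0.5}, {"tx": 0, "ty": 0, "tz": 0, "yaw": 0, "gripper": 0.5}]}}

```text
time: 7.4
tcp_pos: [566.0, 94.0, 105.7]
ee_rot: [0.419, 0.57, -0.57, -0.418]
contact_force: [-0.4, 0.4, -1.0]
width: 11.7
```

```bash
python3 - <<'E'
from h import *
to(563.5,92,94,0.305); snap('wrist','w5');crop('w5',260,150,400,250,5,'c9');snap('side','s5');crop('s5',200,90,320,200,6,'c10')
to(563.5,92,94,0.305)
E
```

```text
time 7.4 tcp [565.96  94.03 105.66] F [-0.45  0.42 -1.04] M [-0.014 -0.031 -0.078] w 11.7 j6 -1.861
world turn 0.0005 -> yaw deg -0.03
keyx yaw now 0.3045 t cm [-0.119  1.166  0.296]
time 7.5 tcp [566.19  94.03 105.99] F [-0.79  0.59  0.29] M [0.111 0.067 0.011] w 12.0 j6 -1.861
world turn 0.0005 -> yaw deg -0.03
keyx yaw now 0.3045 t cm [-0.113  1.199  0.319]
```

View pics/c9.png

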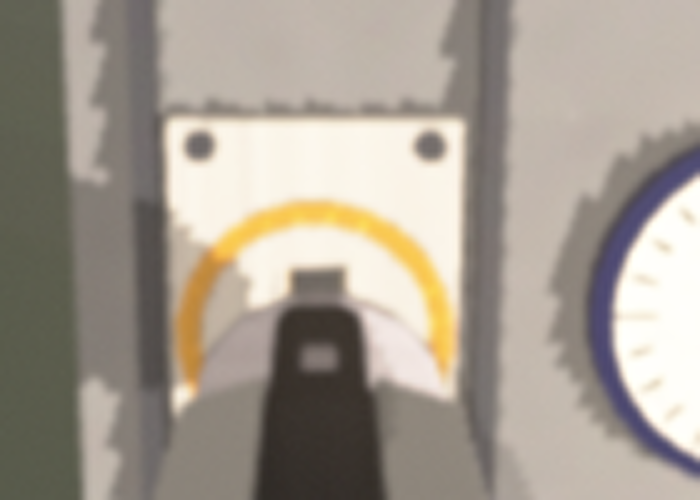

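View pics/c10.png

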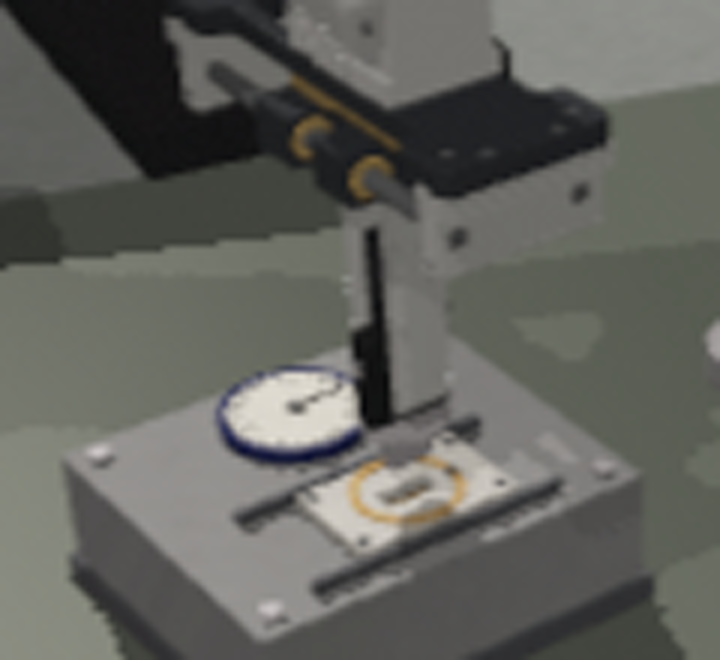

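```bash
python3 - <<'E'
from h import *
s=load('w5'); T=np.array([566.08,94.03,105.8]); R=ori()
def P(x,y,z): return px(s,(x+.5)/5-.5+260,(y+.5)/5-.5+150,z)
def show(n,p): print(n,'tool rel',(R.T@(p-T)).round(1))
a,b=P(164,117,66),P(467,117,66); show('flange mid edge',(a+b)/2)
show('slot end',P(317.5,268,66)); show('ringL',P(175,325,66));show('ringR',P(455,325,66));show('ringT',P(314,201,66))
for v in range(212,230,4): show('bow %d'%v,px(s,323.5,v))
E
```

```text
flange mid edge tool rel [-0.9 39.8 37.3]
slot end tool rel [-0.6 39.8 12.9]
ringL tool rel [-23.7  39.8   3.3]
ringR tool rel [21.7 39.8  3.3]
ringT tool rel [-1.1 39.8 23.9]
bow 212 tool rel [-0.3 -1.6 18.3]
bow 216 tool rel [ -0.3 -10.   18.2]
bow 220 tool rel [ -0.3 -20.7  19.2]
bow 224 tool rel [ -0.3 -24.8  18.2]
bow 228 tool rel [ -0.4 -32.5  18.6]
```

Call:
{"name": "jog_arm", "arguments": {"series": [{"tx": -0.04, "ty": 0.15, "tz": 0.13, "yaw": 0, "gripper": 0.5}, {"tx": 0, "ty": 0.15, "tz": 0, "yaw": 0, "gripper": 0.5}, {"tx": 0, "ty": 0.15, "tz": 0, "yaw": 0, "gripper": 0.5}, {"tx": 0, "ty": 0.15, "tz": 0, "yaw": 0, "gripper": 0.5}, {"tx": 0, "ty": 0.15, "tz": 0, "yaw": 0, "gripper": 0.5}]}}

```text
time: 8.0
tcp_pos: [564.6, 93.2, 97.7]
ee_rot: [-0.418, -0.57, 0.57, 0.418]
contact_force: [0.2, -0.4, -1.0]
width: 11.5
```

Call:
{"name": "jog_arm", "arguments": {"series": [{"tx": 0, "ty": 0.12, "tz": 0, "yaw": 0, "gripper": 0.5}, {"tx": 0, "ty": 0.12, "tz": 0, "yaw": 0, "gripper": 0.5}]}}

```text
time: 8.2
tcp_pos: [564.6, 93.2, 95.4]
ee_rot: [-0.418, -0.57, 0.57, 0.418]
contact_force: [-0.1, -0.1, -0.4]
width: 11.7
```

Call:
{"name": "jog_arm", "arguments": {"series": [{"tx": 0, "ty": 0.12, "tz": 0, "yaw": 0, "gripper": 0.5}, {"tx": 0, "ty": 0.08, "tz": 0, "yaw": 0, "gripper": 0.5}]}}

```text
time: 8.4
tcp_pos: [564.6, 93.2, 93.4]
ee_rot: [-0.418, -0.57, 0.57, 0.418]
contact_force: [0.5, -0.5, -0.4]
width: 11.7
```

```bash
python3 - <<'E'
from h import *
to(566,93.5,94,0.305)
E
```

```text
time 8.4 tcp [564.59  93.24  93.41] F [ 0.48 -0.49 -0.42] M [ 0.06  -0.007 -0.019] w 11.7 j6 -1.863
world turn 0.0005 -> yaw deg -0.03
keyx yaw now 0.3045 t cm [-0.017 -0.059 -0.142]
```

Call:
{"name": "jog_arm", "arguments": {"series": [{"tx": 0, "ty": 0.1, "tz": 0, "yaw": 0, "gripper": 0.5}, {"tx": 0, "ty": 0.1, "tz": 0, "yaw": 0, "gripper": 0.5}]}}

```text
time: 8.6
tcp_pos: [564.7, 93.2, 91.5]
ee_rot: [0.418, 0.57, -0.57, -0.418]
contact_force: [-0.2, 0.8, -0.5]
width: 12.0
```

Call:
{"name": "jog_arm", "arguments": {"series": [{"tx": 0, "ty": 0.1, "tz": 0, "yaw": 0, "gripper": 0.5}, {"tx": 0, "ty": 0.1, "tz": 0, "yaw": 0, "gripper": 0.5}]}}

```text
time: 8.8
tcp_pos: [564.6, 93.2, 89.5]
ee_rot: [-0.418, -0.57, 0.57, 0.418]
contact_force: [-0.2, -0.4, -0.5]
width: 11.8
```

Call:
{"name": "jog_arm", "arguments": {"series": [{"tx": 0, "ty": 0.1, "tz": 0, "yaw": 0, "gripper": 0.5}, {"tx": 0, "ty": 0.1, "tz": 0, "yaw": 0, "gripper": 0.5}]}}

```text
time: 9.0
tcp_pos: [564.6, 93.2, 87.5]
ee_rot: [0.418, 0.57, -0.57, -0.418]
contact_force: [-0.2, 1.2, -1.0]
width: 11.6
```

```bash
python3 - <<'E'
from h import *
to(566,93.5,94,0.305)
E
```

```text
time 9.0 tcp [564.65  93.2   87.49] F [-0.18  1.17 -0.97] M [ 0.042 -0.024  0.034] w 11.6 j6 -1.863
world turn 0.0007 -> yaw deg -0.04
keyx yaw now 0.3043 t cm [-0.012 -0.651 -0.138]
```

Call:
{"name": "jog_arm", "arguments": {"series": [{"tx": 0, "ty": 0.12, "tz": 0, "yaw": 0, "gripper": 0.5}, {"tx": 0, "ty": 0.12, "tz": 0, "yaw": 0, "gripper": 0.5}, {"tx": 0, "ty": 0.12, "tz": 0, "yaw": 0, "gripper": 0.5}]}}

```text
time: 9.3
tcp_pos: [564.6, 93.2, 83.9]
ee_rot: [-0.418, -0.57, 0.57, 0.418]
contact_force: [-0.3, -0.6, -0.7]
width: 11.6
```

Call:
{"name": "jog_arm", "arguments": {"series": [{"tx": 0, "ty": 0.12, "tz": 0, "yaw": 0, "gripper": 0.5}, {"tx": 0, "ty": 0.12, "tz": 0, "yaw": 0, "gripper": 0.5}, {"tx": 0, "ty": 0.12, "tz": 0, "yaw": 0, "gripper": 0.5}]}}

```text
time: 9.6
tcp_pos: [564.6, 93.2, 80.3]
ee_rot: [0.418, 0.57, -0.57, -0.418]
contact_force: [0.3, -0.4, -0.5]
width: 11.7
```

Call:
{"name": "jog_arm", "arguments": {"series": [{"tx": 0, "ty": 0.1, "tz": 0, "yaw": 0, "gripper": 0.5}, {"tx": 0, "ty": 0.1, "tz": 0, "yaw": 0, "gripper": 0.5}]}}

```text
time: 9.8
tcp_pos: [564.7, 93.2, 78.3]
ee_rot: [0.418, 0.57, -0.57, -0.418]
contact_force: [0.6, -0.5, 0.1]
width: 12.3
```

```bash
python3 - <<'E'
from h import *
to(566,93.5,76,0.305)
E
```

```text
time 9.8 tcp [564.66  93.2   78.29] F [ 0.6  -0.51  0.09] M [0.067 0.001 0.   ] w 12.3 j6 -1.863
world turn 0.0006 -> yaw deg -0.03
keyx yaw now 0.3044 t cm [-0.012  0.229 -0.137]
```

Call:
{"name": "jog_arm", "arguments": {"series": [{"tx": 0, "ty": 0.06, "tz": 0, "yaw": 0, "gripper": 0.5}, {"tx": 0, "ty": 0.06, "tz": 0, "yaw": 0, "gripper": 0.5}]}}

```text
time: 10.0
tcp_pos: [564.6, 93.2, 77.1]
ee_rot: [0.418, 0.57, -0.57, -0.418]
contact_force: [-0.6, -0.1, -1.2]
width: 11.9
```

Call:
{"name": "jog_arm", "arguments": {"series": [{"tx": 0, "ty": 0.05, "tz": 0, "yaw": 0, "gripper": 0.5}, {"tx": 0, "ty": 0.03, "tz": 0, "yaw": 0, "gripper": 0.5}]}}

```text
time: 10.2
tcp_pos: [564.6, 93.2, 76.3]
ee_rot: [0.418, 0.57, -0.57, -0.418]
contact_force: [-0.0, 0.5, -1.1]
width: 11.8
```

Call:
{"name": "jog_arm", "arguments": {"series": [{"tx": 0, "ty": 0.04, "tz": 0, "yaw": 0, "gripper": 0.5}]}}

```text
time: 10.3
tcp_pos: [564.7, 93.2, 76.0]
ee_rot: [0.418, 0.57, -0.57, -0.418]
contact_force: [0.3, -0.0, -0.3]
width: 11.4
```

Call:
{"name": "jog_arm", "arguments": {"series": [{"tx": 0, "ty": 0.04, "tz": 0, "yaw": 0, "gripper": 0.5}]}}

```text
time: 10.4
tcp_pos: [564.7, 93.2, 75.8]
ee_rot: [0.418, 0.57, -0.57, -0.418]
contact_force: [-1.3, -0.8, 2.4]
width: 11.9
```

Call:
{"name": "jog_arm", "arguments": {"series": [{"tx": 0, "ty": 0.03, "tz": 0, "yaw": 0, "gripper": 0.5}]}}

```text
time: 10.5
tcp_pos: [564.7, 93.2, 75.7]
ee_rot: [0.418, 0.57, -0.57, -0.418]
contact_force: [-1.0, 0.0, 3.1]
width: 11.7
```

Contact came at TCP z≈75.8, exactly where the collar should seat. I'll press slightly more, then view it.

Call:
{"name": "jog_arm", "arguments": {"series": [{"tx": 0, "ty": 0.04, "tz": 0, "yaw": 0, "gripper": 0.5}]}}

```text
time: 10.6
tcp_pos: [564.7, 93.2, 75.7]
ee_rot: [-0.418, -0.57, 0.57, 0.418]
contact_force: [-3.1, 0.1, 7.3]
width: 11.8
```

```bash
python3 - <<'E'
from h import *
to(564.7,93.2,75.8,0.305); snap('side','s6');crop('s6',200,90,320,200,6,'c11'); to(564.7,93.2,75.8,0.305)
E
```

```text
time 10.6 tcp [564.74  93.22  75.67] F [-3.07  0.07  7.27] M [0.036 0.554 0.042] w 11.8 j6 -1.863
world turn 0.0006 -> yaw deg -0.03
keyx yaw now 0.3044 t cm [-0.001 -0.013  0.004]
time 10.65 tcp [564.74  93.21  75.7 ] F [-2.72  0.17  5.6 ] M [0.031 0.419 0.01 ] w 11.5 j6 -1.863
world turn 0.0005 -> yaw deg -0.03
keyx yaw now 0.3045 t cm [ 0.001 -0.01   0.004]
```

View pics/c11.png

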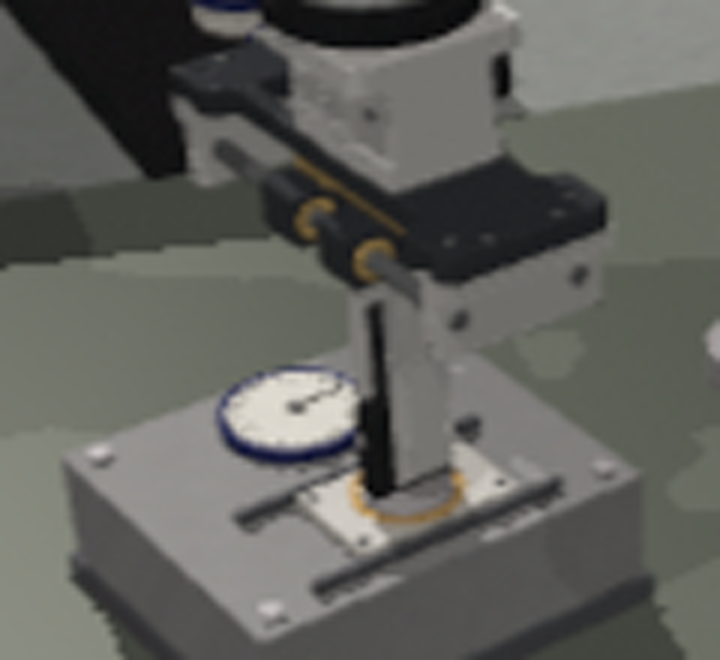

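Seated: the collar sits on the ring. Now turning clockwise.

Call:
{"name": "jog_arm", "arguments": {"series": [{"tx": 0, "ty": 0, "tz": 0, "yaw": 2, "gripper": 0.5}, {"tx": 0, "ty": 0, "tz": 0, "yaw": 3, "gripper": 0.5}, {"tx": 0, "ty": 0, "tz": 0, "yaw": 3, "gripper": 0.5}]}}

```text
time: 10.95
tcp_pos: [565.5, 92.9, 75.7]
ee_rot: [0.458, 0.539, -0.539, -0.457]
contact_force: [-0.8, -1.5, 2.0]
width: 11.8
```

```bash
python3 - <<'E'
from h import *
to(564.7,93.2,75.8,0.305)
E
```

```text
time 10.95 tcp [565.5   92.94  75.74] F [-0.82 -1.5   2.03] M [-0.139  0.14   0.146] w 11.8 j6 -1.721
world turn 0.1421 -> yaw deg -8.14
keyx yaw now 0.1629 t cm [ 0.039 -0.006  0.074]
```

Call:
{"name": "jog_arm", "arguments": {"series": [{"tx": 0, "ty": 0, "tz": 0, "yaw": 3, "gripper": 0.5}, {"tx": 0, "ty": 0, "tz": 0, "yaw": 3, "gripper": 0.5}]}}

```text
time: 11.15
tcp_pos: [565.5, 92.8, 75.7]
ee_rot: [0.486, 0.515, -0.514, -0.485]
contact_force: [-0.2, -1.7, 3.2]
width: 12.0
```

```bash
python3 - <<'E'
from h import *
to(564.7,93.2,75.8,0.305)
E
```

```text
time 11.15 tcp [565.52  92.78  75.74] F [-0.18 -1.73  3.21] M [-0.191  0.191  0.106] w 12.0 j6 -1.617
world turn 0.2467 -> yaw deg -14.14
keyx yaw now 0.0583 t cm [ 0.047 -0.006  0.079]
```

Call:
{"name": "jog_arm", "arguments": {"series": [{"tx": 0, "ty": 0, "tz": 0, "yaw": 4, "gripper": 0.5}, {"tx": 0, "ty": 0, "tz": 0, "yaw": 4, "gripper": 0.5}, {"tx": 0, "ty": 0, "tz": 0, "yaw": 4, "gripper": 0.5}, {"tx": 0, "ty": 0, "tz": 0, "yaw": 4, "gripper": 0.5}]}}

```text
time: 11.55
tcp_pos: [565.4, 92.4, 75.7]
ee_rot: [0.553, 0.442, -0.442, -0.551]
contact_force: [-1.3, -3.2, 4.0]
width: 11.9
```

```bash
python3 - <<'E'
from h import *
to(564.7,93.2,75.8,0.305)
E
```

```text
time 11.55 tcp [565.44  92.37  75.72] F [-1.29 -3.25  3.96] M [-0.437  0.193  0.066] w 11.9 j6 -1.337
world turn 0.5265 -> yaw deg -30.17
keyx yaw now -0.2215 t cm [ 0.065 -0.009  0.09 ]
```

Call:
{"name": "jog_arm", "arguments": {"series": [{"tx": 0, "ty": 0, "tz": 0, "yaw": 4, "gripper": 0.5}, {"tx": 0, "ty": 0, "tz": 0, "yaw": 4, "gripper": 0.5}, {"tx": 0, "ty": 0, "tz": 0, "yaw": 4, "gripper": 0.5}, {"tx": 0, "ty": 0, "tz": 0, "yaw": 4, "gripper": 0.5}]}}

```text
time: 11.95
tcp_pos: [565.3, 92.2, 75.7]
ee_rot: [0.609, 0.361, -0.361, -0.607]
contact_force: [-1.6, -2.5, 4.6]
width: 11.7
```

```bash
python3 - <<'E'
from h import *
to(564.7,93.2,75.8,0.305)
E
```

```text
time 11.95 tcp [565.25  92.21  75.73] F [-1.56 -2.47  4.61] M [-0.494  0.278  0.115] w 11.7 j6 -1.057
world turn 0.8057 -> yaw deg -46.16
keyx yaw now -0.5007 t cm [ 0.06  -0.007  0.096]
```

Call:
{"name": "jog_arm", "arguments": {"series": [{"tx": 0, "ty": 0, "tz": 0, "yaw": 4, "gripper": 0.5}, {"tx": 0, "ty": 0, "tz": 0, "yaw": 4, "gripper": 0.5}, {"tx": 0, "ty": 0, "tz": 0, "yaw": 4, "gripper": 0.5}, {"tx": 0, "ty": 0, "tz": 0, "yaw": 4, "gripper": 0.5}]}}

```text
time: 12.35
tcp_pos: [564.9, 92.1, 75.7]
ee_rot: [0.653, 0.272, -0.273, -0.652]
contact_force: [-2.5, -2.5, 4.7]
width: 12.0
```

```bash
python3 - <<'E'
from h import *
to(564.7,93.2,75.8,0.305)
E
```

```text
time 12.35 tcp [564.93  92.11  75.69] F [-2.53 -2.49  4.68] M [-0.529  0.419  0.103] w 12.0 j6 -0.778
world turn 1.0849 -> yaw deg -62.16
keyx yaw now -0.7799 t cm [ 0.061 -0.011  0.093]
```

Call:
{"name": "jog_arm", "arguments": {"series": [{"tx": 0, "ty": 0, "tz": 0, "yaw": 3, "gripper": 0.5}, {"tx": 0, "ty": 0, "tz": 0, "yaw": 3, "gripper": 0.5}]}}

```text
time: 12.55
tcp_pos: [564.8, 92.1, 75.7]
ee_rot: [0.667, 0.238, -0.238, -0.665]
contact_force: [-2.0, -2.9, 5.3]
width: 11.8
```

```bash
python3 - <<'E'
from h import *
to(564.7,93.2,75.8,0.305)
E
```

```text
time 12.55 tcp [564.78  92.08  75.69] F [-1.99 -2.91  5.33] M [-0.587  0.518  0.09 ] w 11.8 j6 -0.674
world turn 1.189 -> yaw deg -68.12
keyx yaw now -0.884 t cm [ 0.065 -0.011  0.091]
```

Call:
{"name": "jog_arm", "arguments": {"series": [{"tx": 0, "ty": 0, "tz": 0, "yaw": 2, "gripper": 0.5}, {"tx": 0, "ty": 0, "tz": 0, "yaw": 2, "gripper": 0.5}]}}

```text
time: 12.75
tcp_pos: [564.7, 92.0, 75.7]
ee_rot: [0.674, 0.215, -0.215, -0.673]
contact_force: [-2.4, -2.9, 6.4]
width: 12.0
```

```bash
python3 - <<'E'
from h import *
to(564.7,93.2,75.8,0.305)
E
```

```text
time 12.75 tcp [564.68  92.05  75.7 ] F [-2.39 -2.87  6.36] M [-0.598  0.49   0.128] w 12.0 j6 -0.605
world turn 1.2581 -> yaw deg -72.08
keyx yaw now -0.9531 t cm [ 0.068 -0.01   0.093]
```

Call:
{"name": "jog_arm", "arguments": {"series": [{"tx": 0, "ty": 0, "tz": 0, "yaw": 2, "gripper": 0.5}, {"tx": 0, "ty": 0, "tz": 0, "yaw": 2, "gripper": 0.5}]}}

```text
time: 12.95
tcp_pos: [564.6, 92.0, 75.7]
ee_rot: [0.681, 0.191, -0.192, -0.68]
contact_force: [-2.1, -2.7, 4.9]
width: 11.9
```

```bash
python3 - <<'E'
from h import *
to(564.7,93.2,75.8,0.305)
E
```

```text
time 12.95 tcp [564.56  92.02  75.67] F [-2.11 -2.67  4.86] M [-0.687  0.614  0.138] w 11.9 j6 -0.535
world turn 1.3279 -> yaw deg -76.08
keyx yaw now -1.0229 t cm [ 0.074 -0.013  0.093]
```

Call:
{"name": "jog_arm", "arguments": {"series": [{"tx": 0, "ty": 0, "tz": 0, "yaw": 1.5, "gripper": 0.5}]}}

```text
time: 13.05
tcp_pos: [564.6, 92.0, 75.7]
ee_rot: [0.684, 0.182, -0.183, -0.682]
contact_force: [-3.0, -2.7, 5.4]
width: 11.8
```

```bash
python3 - <<'E'
from h import *
to(564.7,93.2,75.8,0.305)
E
```

```text
time 13.05 tcp [564.58  92.02  75.71] F [-2.98 -2.73  5.42] M [-0.596  0.589  0.111] w 11.8 j6 -0.509
world turn 1.3538 -> yaw deg -77.57
keyx yaw now -1.0488 t cm [ 0.069 -0.009  0.096]
```

Call:
{"name": "jog_arm", "arguments": {"series": [{"tx": 0, "ty": 0, "tz": 0, "yaw": 1.5, "gripper": 0.5}]}}

```text
time: 13.15
tcp_pos: [564.5, 92.0, 75.7]
ee_rot: [0.686, 0.173, -0.174, -0.685]
contact_force: [-2.4, -4.0, 5.7]
width: 11.5
```

```bash
python3 - <<'E'
from h import *
to(564.7,93.2,75.8,0.305)
E
```

```text
time 13.15 tcp [564.52  92.    75.7 ] F [-2.41 -3.98  5.67] M [-0.676  0.627  0.075] w 11.5 j6 -0.483
world turn 1.3799 -> yaw deg -79.06
keyx yaw now -1.0749 t cm [ 0.073 -0.01   0.097]
```

Call:
{"name": "jog_arm", "arguments": {"series": [{"tx": 0, "ty": 0, "tz": 0, "yaw": 1, "gripper": 0.5}]}}

```text
time: 13.25
tcp_pos: [564.5, 92.0, 75.7]
ee_rot: [0.688, 0.167, -0.168, -0.686]
contact_force: [-3.6, -3.3, 5.9]
width: 11.8
```

```bash
python3 - <<'E'
from h import *
to(564.7,93.2,75.8,0.305)
E
```

```text
time 13.25 tcp [564.47  92.02  75.67] F [-3.61 -3.26  5.88] M [-0.684  0.63   0.13 ] w 11.8 j6 -0.466
world turn 1.3971 -> yaw deg -80.05
keyx yaw now -1.0921 t cm [ 0.075 -0.013  0.094]
```

Call:
{"name": "jog_arm", "arguments": {"series": [{"tx": 0, "ty": 0, "tz": 0, "yaw": 1, "gripper": 0.5}]}}

```text
time: 13.35
tcp_pos: [564.5, 92.0, 75.7]
ee_rot: [0.689, 0.161, -0.162, -0.688]
contact_force: [-2.3, -3.2, 7.0]
width: 12.0
```

```bash
python3 - <<'E'
from h import *
to(564.7,93.2,75.8,0.305)
E
```

```text
time 13.35 tcp [564.47  92.    75.7 ] F [-2.28 -3.21  7.03] M [-0.678  0.699  0.088] w 12.0 j6 -0.449
world turn 1.4144 -> yaw deg -81.04
keyx yaw now -1.1094 t cm [ 0.074 -0.011  0.097]
```

Call:
{"name": "jog_arm", "arguments": {"series": [{"tx": 0, "ty": 0, "tz": 0, "yaw": 1, "gripper": 0.5}]}}

```text
time: 13.45
tcp_pos: [564.5, 92.0, 75.7]
ee_rot: [0.691, 0.155, -0.156, -0.689]
contact_force: [-2.9, -2.9, 5.5]
width: 11.8
```

```bash
python3 - <<'E'
from h import *
to(564.7,93.2,75.8,0.305)
E
```

```text
time 13.45 tcp [564.47  92.    75.72] F [-2.92 -2.87  5.47] M [-0.673  0.644  0.099] w 11.8 j6 -0.431
world turn 1.4318 -> yaw deg -82.04
keyx yaw now -1.1268 t cm [ 0.072 -0.009  0.099]
```

Call:
{"name": "jog_arm", "arguments": {"series": [{"tx": 0, "ty": 0, "tz": 0, "yaw": 1.2, "gripper": 0.5}]}}

```text
time: 13.55
tcp_pos: [564.4, 92.0, 75.7]
ee_rot: [0.692, 0.148, -0.149, -0.691]
contact_force: [-4.1, -2.7, 6.0]
width: 11.8
```

```bash
python3 - <<'E'
from h import *
to(564.7,93.2,75.8,0.305)
E
```

```text
time 13.55 tcp [564.43  91.99  75.71] F [-4.11 -2.65  6.05] M [-0.601  0.738  0.128] w 11.8 j6 -0.41
world turn 1.4528 -> yaw deg -83.24
keyx yaw now -1.1478 t cm [ 0.074 -0.009  0.099]
```

Call:
{"name": "jog_arm", "arguments": {"series": [{"tx": 0, "ty": 0, "tz": 0, "yaw": 1.2, "gripper": 0.5}]}}

```text
time: 13.65
tcp_pos: [564.4, 92.0, 75.7]
ee_rot: [0.694, 0.141, -0.142, -0.692]
contact_force: [-3.1, -2.5, 5.9]
width: 12.1
```

```bash
python3 - <<'E'
from h import *
to(564.7,93.2,75.8,0.305)
E
```

```text
time 13.65 tcp [564.41  91.97  75.7 ] F [-3.06 -2.54  5.91] M [-0.679  0.734  0.251] w 12.1 j6 -0.389
world turn 1.4736 -> yaw deg -84.43
keyx yaw now -1.1686 t cm [ 0.075 -0.01   0.102]
```

Call:
{"name": "jog_arm", "arguments": {"series": [{"tx": 0, "ty": 0, "tz": 0, "yaw": 1.2, "gripper": 0.5}]}}

```text
time: 13.75
tcp_pos: [564.4, 92.0, 75.7]
ee_rot: [0.695, 0.134, -0.135, -0.693]
contact_force: [-3.1, -2.4, 6.2]
width: 11.8
```

```bash
python3 - <<'E'
from h import *
to(564.7,93.2,75.8,0.305)
E
```

```text
time 13.75 tcp [564.36  91.98  75.7 ] F [-3.06 -2.42  6.2 ] M [-0.645  0.7    0.317] w 11.8 j6 -0.369
world turn 1.4943 -> yaw deg -85.62
keyx yaw now -1.1893 t cm [ 0.076 -0.011  0.1  ]
```

A clear rise to 0.32 N·m at about 85°: the far stop. Now turning back.

Call:
{"name": "jog_arm", "arguments": {"series": [{"tx": 0, "ty": 0, "tz": 0, "yaw": -3, "gripper": 0.5}, {"tx": 0, "ty": 0, "tz": 0, "yaw": -4, "gripper": 0.5}, {"tx": 0, "ty": 0, "tz": 0, "yaw": -4, "gripper": 0.5}, {"tx": 0, "ty": 0, "tz": 0, "yaw": -4, "gripper": 0.5}, {"tx": 0, "ty": 0, "tz": 0, "yaw": -4, "gripper": 0.5}]}}

```text
time: 14.25
tcp_pos: [564.9, 92.1, 75.7]
ee_rot: [0.663, 0.248, -0.248, -0.662]
contact_force: [-1.5, -2.7, 5.2]
width: 11.9
```

```bash
python3 - <<'E'
from h import *
to(564.7,93.2,75.8,0.305)
E
```

```text
time 14.25 tcp [564.9   92.12  75.73] F [-1.55 -2.72  5.2 ] M [-0.585  0.439 -0.096] w 11.9 j6 -0.703
world turn 1.1602 -> yaw deg -66.47
keyx yaw now -0.8552 t cm [ 0.055 -0.008  0.094]
```

Call:
{"name": "jog_arm", "arguments": {"series": [{"tx": 0, "ty": 0, "tz": 0, "yaw": -4, "gripper": 0.5}, {"tx": 0, "ty": 0, "tz": 0, "yaw": -4, "gripper": 0.5}, {"tx": 0, "ty": 0, "tz": 0, "yaw": -4, "gripper": 0.5}, {"tx": 0, "ty": 0, "tz": 0, "yaw": -4, "gripper": 0.5}, {"tx": 0, "ty": 0, "tz": 0, "yaw": -4, "gripper": 0.5}]}}

```text
time: 14.75
tcp_pos: [565.3, 92.6, 75.7]
ee_rot: [0.61, 0.359, -0.359, -0.609]
contact_force: [-1.9, -2.2, 4.5]
width: 11.8
```

```bash
python3 - <<'E'
from h import *
to(564.7,93.2,75.8,0.305)
E
```

```text
time 14.75 tcp [565.27  92.6   75.71] F [-1.94 -2.21  4.47] M [-0.295  0.221 -0.137] w 11.8 j6 -1.052
world turn 0.8114 -> yaw deg -46.49
keyx yaw now -0.5064 t cm [ 0.024 -0.009  0.079]
```

Call:
{"name": "jog_arm", "arguments": {"series": [{"tx": 0, "ty": 0, "tz": 0, "yaw": -4, "gripper": 0.5}, {"tx": 0, "ty": 0, "tz": 0, "yaw": -4, "gripper": 0.5}, {"tx": 0, "ty": 0, "tz": 0, "yaw": -4, "gripper": 0.5}, {"tx": 0, "ty": 0, "tz": 0, "yaw": -4, "gripper": 0.5}, {"tx": 0, "ty": 0, "tz": 0, "yaw": -4, "gripper": 0.5}]}}

```text
time: 15.25
tcp_pos: [565.5, 93.2, 75.7]
ee_rot: [0.538, 0.46, -0.459, -0.537]
contact_force: [-0.3, -0.6, 2.1]
width: 11.7
```

```bash
python3 - <<'E'
from h import *
to(564.7,93.2,75.8,0.305)
E
```

```text
time 15.25 tcp [565.49  93.18  75.72] F [-0.31 -0.63  2.06] M [-0.034  0.11  -0.073] w 11.7 j6 -1.401
world turn 0.4624 -> yaw deg -26.49
keyx yaw now -0.1574 t cm [-0.01  -0.008  0.079]
```

Call:
{"name": "jog_arm", "arguments": {"series": [{"tx": 0, "ty": 0.02, "tz": 0, "yaw": -4, "gripper": 0.5}, {"tx": 0, "ty": 0, "tz": 0, "yaw": -4, "gripper": 0.5}, {"tx": 0, "ty": 0, "tz": 0, "yaw": -4, "gripper": 0.5}, {"tx": 0, "ty": 0, "tz": 0, "yaw": -4, "gripper": 0.5}, {"tx": 0, "ty": 0, "tz": 0, "yaw": -4, "gripper": 0.5}]}}

```text
time: 15.75
tcp_pos: [565.5, 93.8, 75.7]
ee_rot: [0.45, 0.546, -0.545, -0.45]
contact_force: [-0.2, 1.8, 4.3]
width: 11.7
```

```bash
python3 - <<'E'
from h import *
to(564.7,93.2,75.8,0.305)
E
```

```text
time 15.75 tcp [565.5   93.84  75.71] F [-0.21  1.79  4.33] M [ 0.401  0.252 -0.014] w 11.7 j6 -1.75
world turn 0.1134 -> yaw deg -6.5
keyx yaw now 0.1916 t cm [-0.047 -0.009  0.091]
```

Call:
{"name": "jog_arm", "arguments": {"series": [{"tx": 0, "ty": 0, "tz": 0, "yaw": -3, "gripper": 0.5}, {"tx": 0, "ty": 0, "tz": 0, "yaw": -3, "gripper": 0.5}]}}

```text
time: 15.95
tcp_pos: [565.5, 94.0, 75.7]
ee_rot: [0.421, 0.569, -0.567, -0.421]
contact_force: [-0.6, 1.0, 4.9]
width: 11.8
```

```bash
python3 - <<'E'
from h import *
to(564.7,93.2,75.8,0.305)
E
```

```text
time 15.95 tcp [565.45  94.    75.69] F [-0.58  0.96  4.85] M [ 0.46   0.229 -0.172] w 11.8 j6 -1.854
world turn 0.0094 -> yaw deg -0.54
keyx yaw now 0.2956 t cm [-0.054 -0.011  0.095]
```

Call:
{"name": "jog_arm", "arguments": {"series": [{"tx": 0, "ty": 0, "tz": 0, "yaw": -2, "gripper": 0.5}]}}

```text
time: 16.05
tcp_pos: [565.5, 94.0, 75.7]
ee_rot: [0.411, 0.576, -0.575, -0.411]
contact_force: [-0.8, 1.6, 4.9]
width: 11.7
```

```bash
python3 - <<'E'
from h import *
to(564.7,93.2,75.8,0.305)
E
```

```text
time 16.05 tcp [565.46  93.98  75.71] F [-0.78  1.55  4.94] M [ 0.371  0.196 -0.102] w 11.7 j6 -1.889
world turn -0.0251 -> yaw deg 1.44
keyx yaw now 0.3301 t cm [-0.049 -0.01   0.097]
```

Call:
{"name": "jog_arm", "arguments": {"series": [{"tx": 0, "ty": 0, "tz": 0, "yaw": -1.5, "gripper": 0.5}]}}

```text
time: 16.15
tcp_pos: [565.5, 93.9, 75.7]
ee_rot: [0.404, 0.581, -0.58, -0.403]
contact_force: [-1.2, 2.1, 4.5]
width: 11.6
```

```bash
python3 - <<'E'
from h import *
to(564.7,93.2,75.8,0.305)
E
```

```text
time 16.15 tcp [565.5   93.9   75.69] F [-1.2   2.06  4.5 ] M [ 0.463  0.241 -0.063] w 11.6 j6 -1.914
world turn -0.051 -> yaw deg 2.92
keyx yaw now 0.356 t cm [-0.038 -0.011  0.1  ]
```

Call:
{"name": "jog_arm", "arguments": {"series": [{"tx": 0, "ty": 0, "tz": 0, "yaw": -1.5, "gripper": 0.5}]}}

```text
time: 16.25
tcp_pos: [565.5, 93.8, 75.7]
ee_rot: [0.396, 0.587, -0.585, -0.396]
contact_force: [-1.7, 1.9, 5.6]
width: 11.8
```

```bash
python3 - <<'E'
from h import *
to(564.7,93.2,75.8,0.305)
E
```

```text
time 16.25 tcp [565.55  93.76  75.71] F [-1.67  1.87  5.64] M [ 0.398  0.235 -0.081] w 11.8 j6 -1.941
world turn -0.0772 -> yaw deg 4.42
keyx yaw now 0.3822 t cm [-0.02  -0.009  0.099]
```

Call:
{"name": "jog_arm", "arguments": {"series": [{"tx": 0, "ty": 0, "tz": 0, "yaw": -1.2, "gripper": 0.5}]}}

```text
time: 16.35
tcp_pos: [565.5, 93.7, 75.7]
ee_rot: [0.39, 0.591, -0.589, -0.389]
contact_force: [-1.3, 1.9, 5.6]
width: 11.5
```

```bash
python3 - <<'E'
from h import *
to(564.7,93.2,75.8,0.305)
E
```

```text
time 16.35 tcp [565.54  93.74  75.7 ] F [-1.35  1.89  5.64] M [ 0.404  0.24  -0.15 ] w 11.5 j6 -1.961
world turn -0.098 -> yaw deg 5.61
keyx yaw now 0.403 t cm [-0.017 -0.01   0.099]
```

Call:
{"name": "jog_arm", "arguments": {"series": [{"tx": 0, "ty": 0, "tz": 0, "yaw": -1.2, "gripper": 0.5}]}}

```text
time: 16.45
tcp_pos: [565.5, 93.7, 75.7]
ee_rot: [0.384, 0.595, -0.593, -0.383]
contact_force: [-1.5, 2.3, 6.2]
width: 12.1
```

```bash
python3 - <<'E'
from h import *
to(564.7,93.2,75.8,0.305)
E
```

```text
time 16.45 tcp [565.53  93.73  75.68] F [-1.54  2.31  6.18] M [ 0.436  0.227 -0.098] w 12.1 j6 -1.982
world turn -0.1188 -> yaw deg 6.81
keyx yaw now 0.4238 t cm [-0.014 -0.012  0.098]
```

Call:
{"name": "jog_arm", "arguments": {"series": [{"tx": 0, "ty": 0, "tz": 0, "yaw": -1, "gripper": 0.5}]}}

```text
time: 16.55
tcp_pos: [565.6, 93.7, 75.7]
ee_rot: [0.379, 0.598, -0.597, -0.378]
contact_force: [-1.1, 2.5, 6.0]
width: 11.3
```

```bash
python3 - <<'E'
from h import *
to(564.7,93.2,75.8,0.305)
E
```

```text
time 16.55 tcp [565.58  93.69  75.72] F [-1.1   2.53  5.96] M [ 0.424  0.243 -0.149] w 11.3 j6 -2.0
world turn -0.1361 -> yaw deg 7.8
keyx yaw now 0.4411 t cm [-0.006 -0.009  0.1  ]
```

Call:
{"name": "jog_arm", "arguments": {"series": [{"tx": 0, "ty": 0, "tz": 0, "yaw": -1, "gripper": 0.5}]}}

```text
time: 16.65
tcp_pos: [565.5, 93.7, 75.7]
ee_rot: [0.374, 0.601, -0.6, -0.373]
contact_force: [-1.0, 1.7, 6.4]
width: 11.8
```

```bash
python3 - <<'E'
from h import *
to(564.7,93.2,75.8,0.305)
E
```

```text
time 16.65 tcp [565.55  93.71  75.7 ] F [-1.04  1.74  6.38] M [ 0.424  0.277 -0.092] w 11.8 j6 -2.017
world turn -0.1535 -> yaw deg 8.79
keyx yaw now 0.4585 t cm [-0.008 -0.01   0.099]
```

Call:
{"name": "jog_arm", "arguments": {"series": [{"tx": 0, "ty": 0, "tz": 0, "yaw": -1, "gripper": 0.5}]}}

```text
time: 16.75
tcp_pos: [565.5, 93.7, 75.7]
ee_rot: [0.369, 0.604, -0.603, -0.368]
contact_force: [-0.8, 0.7, 6.1]
width: 11.5
```

```bash
python3 - <<'E'
from h import *
to(564.7,93.2,75.8,0.305)
E
```

```text
time 16.75 tcp [565.51  93.7   75.68] F [-0.76  0.66  6.08] M [ 0.425  0.285 -0.213] w 11.5 j6 -2.034
world turn -0.1707 -> yaw deg 9.78
keyx yaw now 0.4757 t cm [-0.008 -0.012  0.095]
```

Call:
{"name": "jog_arm", "arguments": {"series": [{"tx": 0, "ty": 0, "tz": 0, "yaw": -0.7, "gripper": 0.5}]}}

```text
time: 16.85
tcp_pos: [565.5, 93.7, 75.7]
ee_rot: [0.365, 0.607, -0.605, -0.364]
contact_force: [-0.7, 2.3, 5.6]
width: 11.6
```

```bash
python3 - <<'E'
from h import *
to(564.7,93.2,75.8,0.305)
E
```

```text
time 16.85 tcp [565.52  93.7   75.7 ] F [-0.7   2.26  5.61] M [ 0.446  0.263 -0.282] w 11.6 j6 -2.046
world turn -0.1826 -> yaw deg 10.46
keyx yaw now 0.4876 t cm [-0.006 -0.011  0.095]
```

Call:
{"name": "jog_arm", "arguments": {"series": [{"tx": 0, "ty": 0, "tz": 0, "yaw": -0.5, "gripper": 0.5}]}}

```text
time: 16.95
tcp_pos: [565.5, 93.7, 75.7]
ee_rot: [0.362, 0.608, -0.607, -0.362]
contact_force: [-0.5, 1.9, 5.5]
width: 11.7
```

```bash
python3 - <<'E'
from h import *
to(564.7,93.2,75.8,0.305)
E
```

```text
time 16.95 tcp [565.51  93.69  75.7 ] F [-0.51  1.89  5.51] M [ 0.457  0.268 -0.322] w 11.7 j6 -2.055
world turn -0.191 -> yaw deg 10.94
keyx yaw now 0.496 t cm [-0.005 -0.01   0.095]
```

Home stop felt: moment rose to −0.32 N·m. Returning to the slot line and relieving the press.

Call:
{"name": "jog_arm", "arguments": {"series": [{"tx": 0, "ty": 0, "tz": 0, "yaw": 2.5, "gripper": 0.5}, {"tx": 0, "ty": -0.02, "tz": 0, "yaw": 3, "gripper": 0.5}, {"tx": 0, "ty": 0, "tz": 0, "yaw": 3, "gripper": 0.5}, {"tx": 0, "ty": 0, "tz": 0, "yaw": 2, "gripper": 0.5}]}}

```text
time: 17.35
tcp_pos: [565.7, 93.1, 75.7]
ee_rot: [0.417, 0.572, -0.571, -0.416]
contact_force: [0.5, 0.4, 4.1]
width: 11.8
```

```bash
python3 - <<'E'
from h import *
to(564.7,93.2,75.8,0.305); snap('side','s7');crop('s7',200,90,320,200,6,'c12'); to(564.7,93.2,75.8,0.305)
E
```

```text
time 17.35 tcp [565.68  93.05  75.71] F [0.47 0.38 4.09] M [0.07  0.117 0.024] w 11.8 j6 -1.87
world turn -0.0069 -> yaw deg 0.4
keyx yaw now 0.3119 t cm [ 0.044 -0.009  0.089]
time 17.4 tcp [565.71  93.03  75.71] F [0.25 0.67 5.34] M [0.065 0.048 0.02 ] w 11.9 j6 -1.869
world turn -0.0062 -> yaw deg 0.35
keyx yaw now 0.3112 t cm [ 0.047 -0.009  0.091]
```

View pics/c12.png

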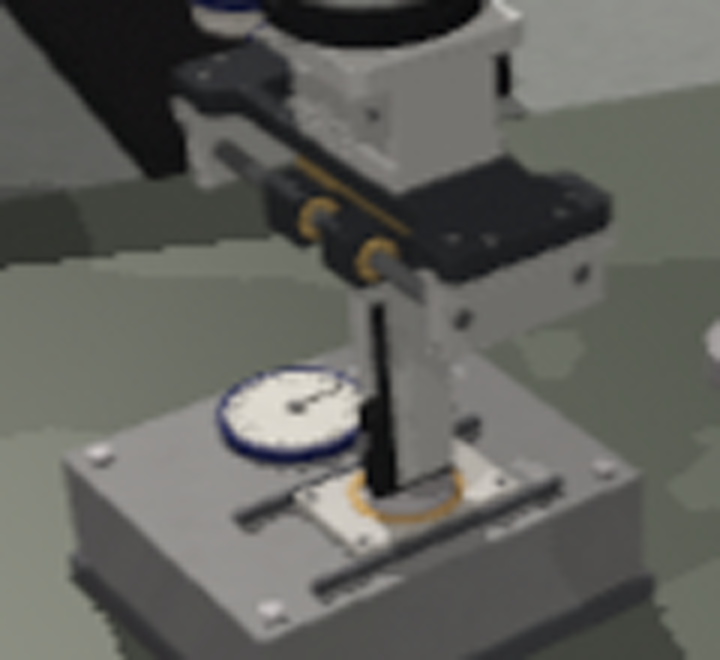

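Call:
{"name": "jog_arm", "arguments": {"series": [{"tx": 0, "ty": -0.08, "tz": 0, "yaw": 0.3, "gripper": 0.5}, {"tx": 0, "ty": -0.1, "tz": 0, "yaw": 0, "gripper": 0.5}, {"tx": 0, "ty": -0.1, "tz": 0, "yaw": 0, "gripper": 0.5}]}}

```text
time: 17.7
tcp_pos: [563.9, 93.1, 76.9]
ee_rot: [-0.417, -0.57, 0.571, 0.418]
contact_force: [0.6, -0.1, -1.3]
width: 12.0
```

```bash
python3 - <<'E'
from h import *
to(564.7,93.2,75.8,0.305)
E
```

```text
time 17.7 tcp [563.93  93.11  76.89] F [ 0.6  -0.09 -1.31] M [ 0.032 -0.056  0.032] w 12.0 j6 -1.867
world turn -0.0033 -> yaw deg 0.19
keyx yaw now 0.3083 t cm [-0.015  0.109 -0.076]
```

Call:
{"name": "jog_arm", "arguments": {"series": [{"tx": 0, "ty": -0.12, "tz": 0, "yaw": 0, "gripper": 0.5}, {"tx": 0, "ty": -0.12, "tz": 0, "yaw": 0, "gripper": 0.5}, {"tx": 0, "ty": -0.12, "tz": 0, "yaw": 0, "gripper": 0.5}]}}

```text
time: 18.0
tcp_pos: [564.4, 93.2, 81.2]
ee_rot: [-0.417, -0.571, 0.571, 0.418]
contact_force: [0.7, 0.4, -1.0]
width: 11.8
```

```bash
python3 - <<'E'
from h import *
to(564.7,93.2,75.8,0.305)
E
```

```text
time 18.0 tcp [564.43  93.19  81.15] F [ 0.65  0.42 -0.97] M [ 0.02   0.025 -0.005] w 11.8 j6 -1.866
world turn -0.003 -> yaw deg 0.17
keyx yaw now 0.308 t cm [-0.007  0.535 -0.026]
```

Call:
{"name": "jog_arm", "arguments": {"series": [{"tx": 0, "ty": -0.2, "tz": 0, "yaw": 0, "gripper": 0.5}, {"tx": 0, "ty": -0.2, "tz": 0, "yaw": 0, "gripper": 0.5}, {"tx": 0, "ty": -0.2, "tz": 0, "yaw": 0, "gripper": 0.5}, {"tx": 0, "ty": -0.2, "tz": 0, "yaw": 0, "gripper": 0.5}, {"tx": 0, "ty": -0.2, "tz": 0, "yaw": 0, "gripper": 0.5}, {"tx": 0, "ty": -0.3, "tz": 0, "yaw": 0, "gripper": 0.5}, {"tx": 0, "ty": -0.5, "tz": 0, "yaw": 0, "gripper": 0.5}, {"tx": 0, "ty": -1.5, "tz": 0, "yaw": 0, "gripper": 0.5}, {"tx": 0, "ty": -2, "tz": 0, "yaw": 0, "gripper": 0.5}, {"tx": 0, "ty": -1.2, "tz": 0, "yaw": 0, "gripper": 0.5}]}}

```text
time: 19.0
tcp_pos: [565.9, 93.2, 149.0]
ee_rot: [0.418, 0.571, -0.57, -0.416]
contact_force: [0.3, 0.6, -0.1]
width: 11.9
```

```bash
python3 - <<'E'
from h import *
to(552.5,-139,145,-0.33); snap('wrist','w8');crop('w8',250,140,400,250,5,'c13');snap('side','s8');crop('s8',200,90,320,200,6,'c14')
E
```

```text
time 19.0 tcp [565.91  93.24 148.98] F [ 0.25  0.6  -0.1 ] M [-0.024 -0.02   0.006] w 11.9 j6 -1.866
world turn -0.6379 -> yaw deg 36.55
keyx yaw now 0.3079 t cm [-21.726   0.393   8.317]
```

View pics/c13.png

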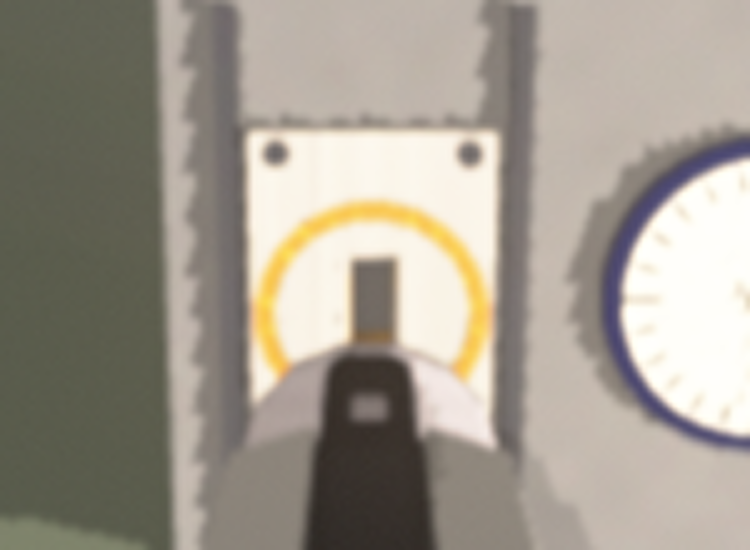

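View pics/c14.png

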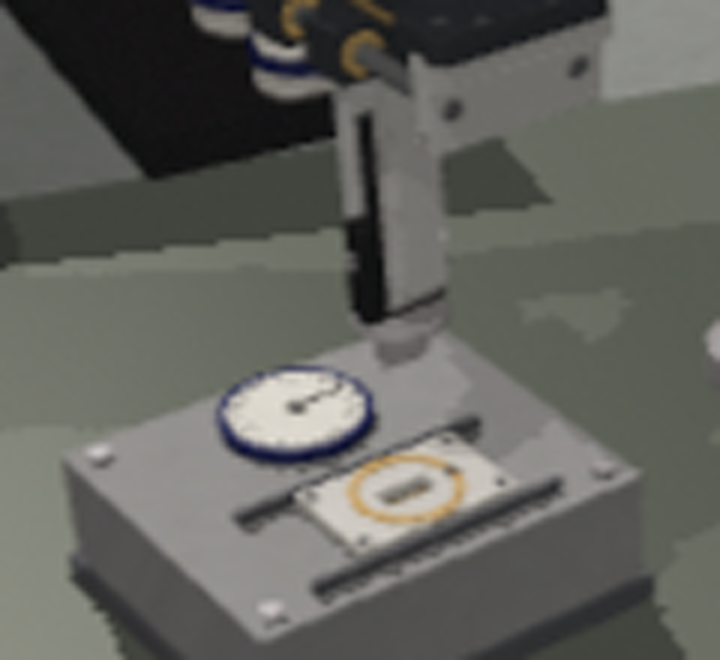

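Call:
{"name": "jog_arm", "arguments": {"series": [{"tx": -2, "ty": 0, "tz": 0.7, "yaw": 0, "gripper": 0.5}, {"tx": -4, "ty": 0, "tz": 1.5, "yaw": 0, "gripper": 0.5}, {"tx": -4, "ty": 0, "tz": 1.5, "yaw": 0, "gripper": 0.5}, {"tx": -4, "ty": 0, "tz": 1.5, "yaw": 0, "gripper": 0.5}, {"tx": -4, "ty": 0, "tz": 1.5, "yaw": 0, "gripper": 0.5}, {"tx": -2, "ty": 0, "tz": 0.9, "yaw": 7.3, "gripper": 0.5}, {"tx": 0, "ty": 0, "tz": 0, "yaw": 7.3, "gripper": 0.5}, {"tx": 0, "ty": 0, "tz": 0, "yaw": 7.3, "gripper": 0.5}, {"tx": 0, "ty": 0, "tz": 0, "yaw": 7.3, "gripper": 0.5}, {"tx": 0, "ty": 0, "tz": 0, "yaw": 7.3, "gripper": 0.5}]}}

```text
time: 20.1
tcp_pos: [552.2, -120.5, 145.5]
ee_rot: [-0.576, -0.409, 0.41, 0.577]
contact_force: [-0.4, -0.5, -1.0]
width: 11.9
```

Call:
{"name": "jog_arm", "arguments": {"series": [{"tx": 0, "ty": 0, "tz": 0, "yaw": 0.5, "gripper": 0.5}, {"tx": 0, "ty": 0, "tz": 0, "yaw": 0, "gripper": 0.5}, {"tx": 0, "ty": 0, "tz": 0, "yaw": 0, "gripper": 0.5}]}}

```text
time: 20.4
tcp_pos: [552.6, -120.3, 146.0]
ee_rot: [-0.576, -0.409, 0.409, 0.577]
contact_force: [0.5, -0.5, -1.7]
width: 11.8
```

```bash
python3 - <<'E'
from h import *
to(552.5,-138.6,100,-0.34); snap('wrist','w9');crop('w9',250,150,400,260,5,'c15');to(552.5,-138.6,100,-0.34)
E
```

```text
time 20.4 tcp [ 552.63 -120.34  145.99] F [ 0.49 -0.45 -1.74] M [-0.072 -0.01   0.017] w 11.8 j6 -1.602
world turn -0.0039 -> yaw deg 0.23
keyx yaw now -0.3361 t cm [-1.728  4.599 -0.592]
time 20.45 tcp [ 552.68 -120.32  146.07] F [-0.92 -0.61 -0.63] M [-0.009  0.005  0.017] w 11.6 j6 -1.602
world turn -0.0036 -> yaw deg 0.21
keyx yaw now -0.3364 t cm [-1.731  4.607 -0.588]
```

View pics/c15.png

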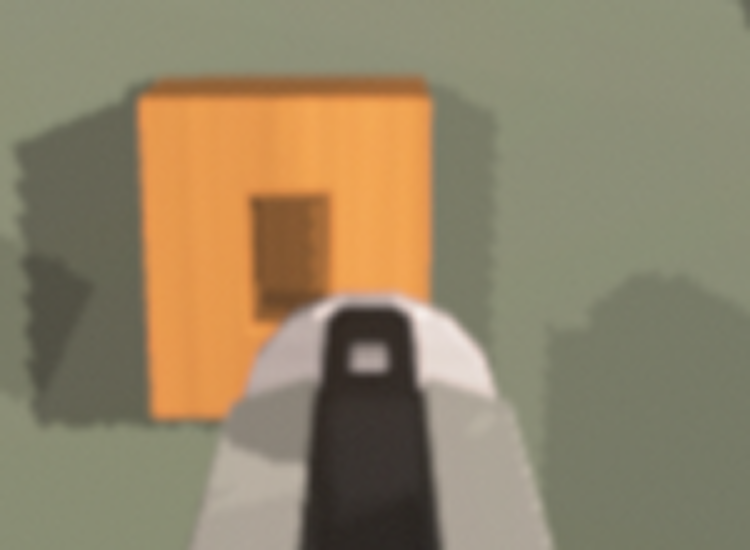

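```bash
python3 - <<'E'
from h import *
s=load('w9'); T=np.array([552.65,-120.33,146]); R=ori()
def P(x,y,z): return px(s,(x+.5)/5-.5+250,(y+.5)/5-.5+150,z)
B=np.array([P(*p,34) for p in [(252,195),(330,195),(330,321),(256,321)]]); print(B.mean(0),np.linalg.norm(np.roll(B,-1,0)-B,axis=1), 'tool rel',R.T@(B.mean(0)-T))
B=np.array([P(*p,34) for p in [(138,96),(432,96),(432,417),(152,417)]]); print(B.mean(0),np.linalg.norm(np.roll(B,-1,0)-B,axis=1), 'tool rel',R.T@(B.mean(0)-T))
for v in range(214,226,3): print('bow',(R.T@(px(s,323.5,v)-T)).round(1))
E
```

```text
[ 552.01138879 -137.30535157   34.        ] [16.39116617 27.72681211 15.91735643 27.72747939] tool rel [-16.2312153  111.99880169  -5.03849729]
[ 552.29573336 -138.18054849   34.        ] [60.68344613 70.65380069 61.32990058 70.64883819] tool rel [-16.96349041 111.99863623  -5.59580746]
bow [ 0.2 -6.5 18.3]
bow [  0.2 -12.2  18.1]
bow [  0.2 -19.6  18.7]
bow [  0.2 -23.8  18.3]
```

Call:
{"name": "jog_arm", "arguments": {"series": [{"tx": -0.8, "ty": 0, "tz": -0.3, "yaw": 0, "gripper": 0.5}, {"tx": -0.87, "ty": 0.3, "tz": -0.27, "yaw": 0, "gripper": 0.5}, {"tx": 0, "ty": 2, "tz": 0, "yaw": 0, "gripper": 0.5}, {"tx": 0, "ty": 2, "tz": 0, "yaw": 0, "gripper": 0.5}, {"tx": 0, "ty": 1.5, "tz": 0, "yaw": 0, "gripper": 0.5}, {"tx": 0, "ty": 1, "tz": 0, "yaw": 0, "gripper": 0.5}, {"tx": 0, "ty": 0.6, "tz": 0, "yaw": 0, "gripper": 0.5}, {"tx": 0, "ty": 0.2, "tz": 0, "yaw": 0, "gripper": 0.5}, {"tx": 0, "ty": 0, "tz": 0, "yaw": 0, "gripper": 0.5}, {"tx": 0, "ty": 0, "tz": 0, "yaw": 0, "gripper": 0.5}]}}

```text
time: 21.45
tcp_pos: [553.4, -138.3, 71.1]
ee_rot: [0.577, 0.409, -0.409, -0.576]
contact_force: [0.5, -0.6, -0.4]
width: 11.7
```

```bash
python3 - <<'E'
from h import *
to(552.5,-138.6,44,-0.34); snap('side','s9');crop('s9',240,180,380,290,5,'c16');to(552.5,-138.6,44,-0.34)
E
```

```text
time 21.45 tcp [ 553.38 -138.31   71.08] F [ 0.45 -0.61 -0.38] M [-0.037  0.006 -0.003] w 11.7 j6 -1.63
world turn -0.0023 -> yaw deg 0.13
keyx yaw now -0.3377 t cm [-0.056  2.708  0.078]
time 21.5 tcp [ 553.38 -138.3    71.14] F [-1.08 -1.09 -1.16] M [0.029 0.002 0.018] w 11.5 j6 -1.63
world turn -0.0023 -> yaw deg 0.13
keyx yaw now -0.3377 t cm [-0.057  2.713  0.078]
```

View pics/c16.png

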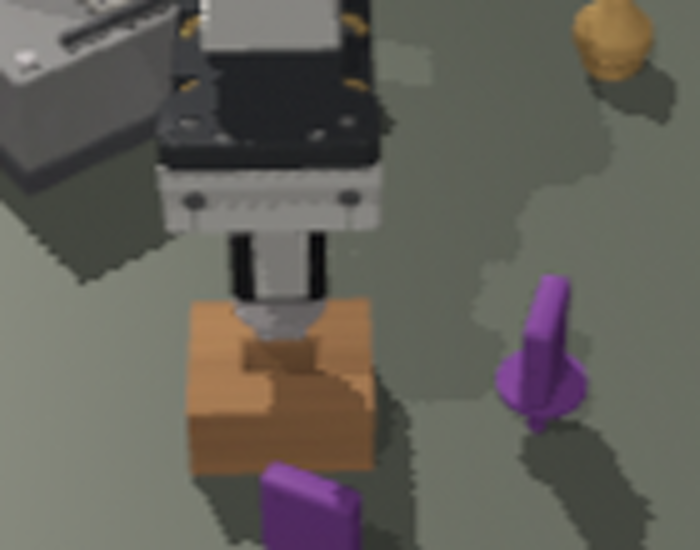

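The key is above the pocket. Lowering.

Call:
{"name": "jog_arm", "arguments": {"series": [{"tx": 0, "ty": 0.3, "tz": 0.05, "yaw": 0, "gripper": 0.5}, {"tx": 0, "ty": 0.3, "tz": 0, "yaw": 0, "gripper": 0.5}, {"tx": 0, "ty": 0.2, "tz": 0, "yaw": 0, "gripper": 0.5}, {"tx": 0, "ty": 0.2, "tz": 0, "yaw": 0, "gripper": 0.5}, {"tx": 0, "ty": 0.2, "tz": 0, "yaw": 0, "gripper": 0.5}]}}

```text
time: 22.0
tcp_pos: [552.1, -137.9, 58.0]
ee_rot: [-0.577, -0.409, 0.409, 0.577]
contact_force: [0.2, 0.1, -0.6]
width: 11.9
```

Call:
{"name": "jog_arm", "arguments": {"series": [{"tx": 0, "ty": 0.2, "tz": 0, "yaw": 0, "gripper": 0.5}, {"tx": 0, "ty": 0.2, "tz": 0, "yaw": 0, "gripper": 0.5}, {"tx": 0, "ty": 0.2, "tz": 0, "yaw": 0, "gripper": 0.5}, {"tx": 0, "ty": 0.2, "tz": 0, "yaw": 0, "gripper": 0.5}]}}

```text
time: 22.4
tcp_pos: [552.2, -137.9, 50.1]
ee_rot: [0.577, 0.409, -0.409, -0.577]
contact_force: [-0.4, -0.7, -0.6]
width: 12.0
```

Call:
{"name": "jog_arm", "arguments": {"series": [{"tx": 0, "ty": 0.15, "tz": 0, "yaw": 0, "gripper": 0.5}, {"tx": 0, "ty": 0.15, "tz": 0, "yaw": 0, "gripper": 0.5}]}}

```text
time: 22.6
tcp_pos: [552.2, -137.9, 47.1]
ee_rot: [-0.577, -0.409, 0.409, 0.577]
contact_force: [-0.2, -0.5, -0.4]
width: 11.7
```

Call:
{"name": "jog_arm", "arguments": {"series": [{"tx": 0, "ty": 0.1, "tz": 0, "yaw": 0, "gripper": 0.5}, {"tx": 0, "ty": 0.1, "tz": 0, "yaw": 0, "gripper": 0.5}]}}

```text
time: 22.8
tcp_pos: [552.2, -137.9, 45.2]
ee_rot: [0.577, 0.409, -0.409, -0.577]
contact_force: [0.5, 0.1, 0.4]
width: 11.7
```

Call:
{"name": "jog_arm", "arguments": {"series": [{"tx": 0, "ty": 0.06, "tz": 0, "yaw": 0, "gripper": 0.5}]}}

```text
time: 22.9
tcp_pos: [552.2, -137.9, 44.6]
ee_rot: [-0.577, -0.409, 0.409, 0.577]
contact_force: [0.3, 0.1, 0.2]
width: 12.1
```

Call:
{"name": "jog_arm", "arguments": {"series": [{"tx": 0, "ty": 0.05, "tz": 0, "yaw": 0, "gripper": 0.5}]}}

```text
time: 23.0
tcp_pos: [552.2, -137.9, 44.2]
ee_rot: [0.577, 0.409, -0.409, -0.577]
contact_force: [0.7, 0.6, -0.9]
width: 11.7
```

Call:
{"name": "jog_arm", "arguments": {"series": [{"tx": 0, "ty": 0.05, "tz": 0, "yaw": 0, "gripper": 0.5}]}}

```text
time: 23.1
tcp_pos: [552.2, -137.9, 43.8]
ee_rot: [0.577, 0.409, -0.409, -0.577]
contact_force: [-0.6, 0.2, 2.5]
width: 11.8
```

Contact at TCP z≈43.8, the same height as the original grasp. Releasing.

Call:
{"name": "jog_arm", "arguments": {"series": [{"tx": 0, "ty": 0, "tz": 0, "yaw": 0, "gripper": 1.2}, {"tx": 0, "ty": 0, "tz": 0, "yaw": 0, "gripper": 1.5}, {"tx": 0, "ty": 0, "tz": 0, "yaw": 0, "gripper": 2.2}, {"tx": 0, "ty": 0, "tz": 0, "yaw": 0, "gripper": 3.2}, {"tx": 0, "ty": 0, "tz": 0, "yaw": 0, "gripper": 3.6}, {"tx": 0, "ty": 0, "tz": 0, "yaw": 0, "gripper": 3.6}], "grip_force": 10}}

```text
time: 23.7
tcp_pos: [552.2, -137.9, 43.7]
ee_rot: [0.577, 0.409, -0.409, -0.577]
contact_force: [0.3, -0.2, -0.0]
width: 35.5
```

Call:
{"name": "jog_arm", "arguments": {"series": [{"tx": 0, "ty": -0.5, "tz": 0, "yaw": 0, "gripper": 3.6}, {"tx": 0, "ty": -1, "tz": 0, "yaw": 0, "gripper": 3.6}, {"tx": 0, "ty": -2, "tz": 0, "yaw": 0, "gripper": 3.6}, {"tx": 0, "ty": -3, "tz": 0, "yaw": 0, "gripper": 3.6}, {"tx": 0, "ty": -3, "tz": 0, "yaw": 0, "gripper": 3.6}, {"tx": 0, "ty": -2, "tz": 0, "yaw": 0, "gripper": 3.6}, {"tx": 0, "ty": 0, "tz": 0, "yaw": 0, "gripper": 3.6}, {"tx": 0, "ty": 0, "tz": 0, "yaw": 0, "gripper": 3.6}]}}

```text
time: 24.5
tcp_pos: [552.4, -138.0, 159.2]
ee_rot: [0.577, 0.409, -0.409, -0.577]
contact_force: [-0.4, 0.8, 0.7]
width: 36.2
```

```bash
python3 - <<'E'
from h import *
to(552.5,-138.6,160,-0.34); s=snap('wrist','w10');snap('side','s10');snap('top','t10');crop('s10',150,120,370,300,3.6,'c17');crop('w10',250,130,400,260,5,'c18')
pts=np.array([px(s,u,v) for u in range(280,365) for v in range(150,260)]); R=ori()
m=pts[(pts[:,2]>74)&(pts[:,2]<84)&(abs(pts[:,0]-552)<40)&(abs(pts[:,1]+138)<40)]; print('bow top z',np.median(m[:,2]),cv2.minAreaRect(m[:,:2].astype(np.float32)))
E
```

```text
time 24.5 tcp [ 552.36 -137.98  159.17] F [-0.42  0.79  0.74] M [-0.059 -0.075 -0.051] w 36.2 j6 -1.63
world turn -0.0021 -> yaw deg 0.12
keyx yaw now -0.3379 t cm [-0.054 -0.083 -0.034]
bow top z 78.51115630174979 ((551.6392822265625, -137.5435028076172), (10.694256782531738, 35.38733673095703), 70.92911529541016)
```

View pics/c17.png

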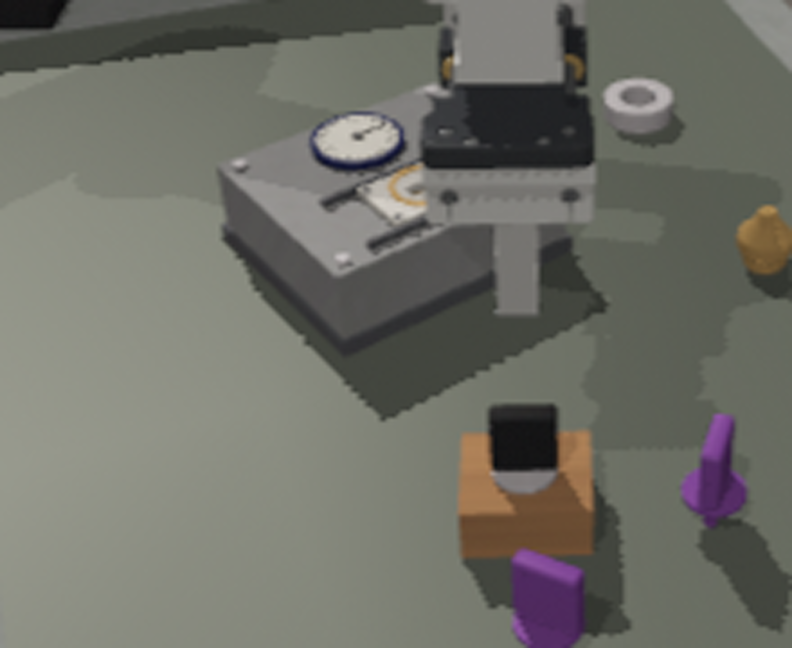

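View pics/c18.png

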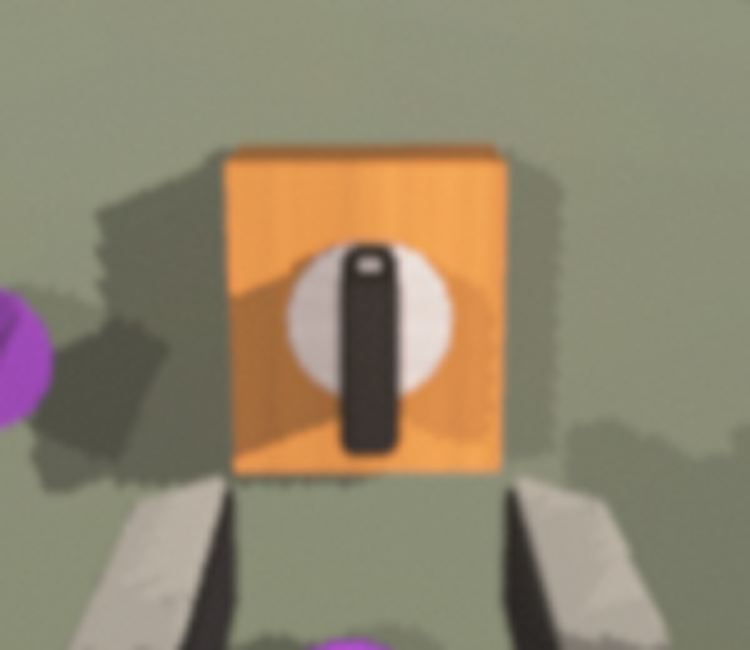

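View pics/t10.png

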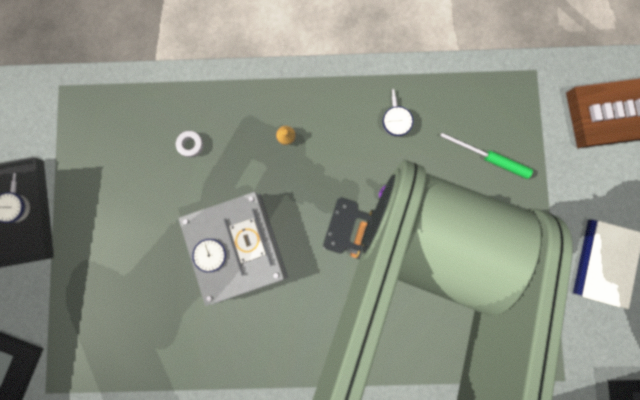

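The key is upright and fully down; its bow top is at 78.5 mm against 78 expected. I'll check the rotor mark in the top view before handing in.

```bash
python3 - <<'E'
from h import *
crop('t10',215,205,280,275,8,'a');crop('top0',215,205,280,275,8,'b')
cv2.imwrite('pics/c19.png',np.hstack([cv2.imread('pics/b.png')[:,:395],cv2.imread('pics/a.png')[:,:395]]))
E
```

```text
(no output)
```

View pics/c19.png

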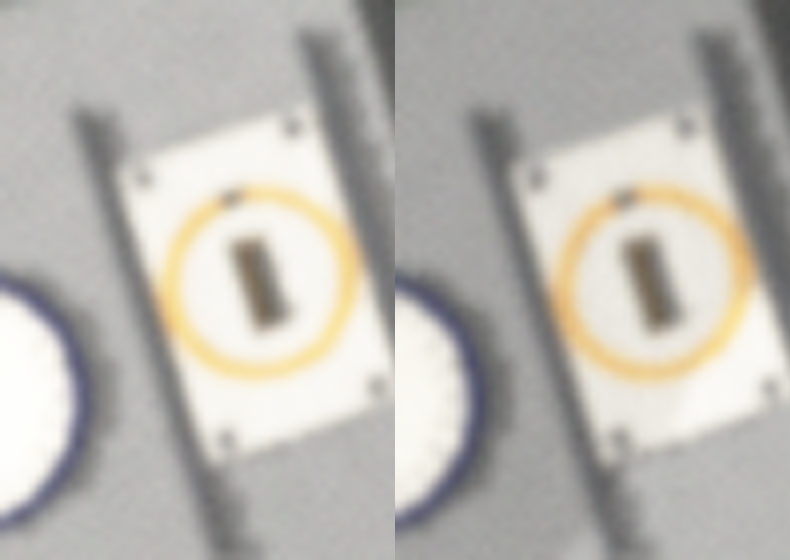

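The mark is back at home at (232,198), the same spot as before. Handing in.

```bash
python3 -c "
from plant import job_done
print(job_done())"
```

```text
the job is handed in; nothing more can be done
None
```

I did the whole job in the order asked and handed it in at about 24.6 s of the 72 s allowed. The hand-in gave no verdict.

- **Key into lock:** I took the key from its stand and pushed it into the lock until the collar touched the face. Contact came at TCP z ≈ 75.8 mm, as expected; pressing stayed within about 7 N.
- **Far stop:** I turned it clockwise until the moment rose from about 0.1 to 0.32 N·m, at about 85° of tool turn.
- **Home stop:** I turned it back until the moment rose to −0.32 N·m, about 11° past the slot line. Both stops were felt about 3° later than the geometry gives, evenly on both sides, which I put down to give in the grip.
- **Moment margin:** I read the moment once per move, and the readings scatter by about 0.05 N·m. The two stop readings are therefore close to the 0.35 N·m limit.
- **Key back in the stand:** I drew the key out freely, set it down in the stand and let go. Its collar met the block at the same height as at the first grasp.

**Last checks:**
- The key stands upright, with its bow top at 78.5 mm against 78 expected.
- The rotor's black mark is where it was at the start.
- The ring gauge, collet, gauge and tester look unmoved, and so do the purple keys in the side view.
- The gripper was about 80 mm clear above the key when I handed in.

No check failed.

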